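# Serve nuts from the latched box

### The arm

A 6-joint arm with a two-finger parallel gripper is mounted at the origin on a cart in front of the work surface, level with it; the furniture and walls round the work are solid. World frame = base frame: x ahead of the robot, y to its left, z up, the work surface at z = 0. Lengths are in mm, angles in rad, forces in N, time in s.
With the tool pointing down it reaches from about 350 to 975 mm from the base axis. Payload 4.9 kg.
Tool frame: the origin (TCP) lies midway between the tips of the shut fingers; the grasp point (between the pads) lies 19 mm behind it; z points along the fingers, x is the direction in which the jaws open and shut, and the axes are right-handed (so a half turn about z gives the same grasp; the last joint's range is limited). The gripper opens to 85 mm and grips with 20 to 120 N. Pads are 22 mm wide; open, the fingers measure 114 mm over their backs; the gripper's body (76 mm by 85 mm) begins 54 mm behind the grasp point. The pads swing forward as they close: fully open they stand 13 mm farther back than shut.
Start: joints at [-1.277, 0.053, 1.613, -0, 1.476, -0.119], TCP at [250.728, -572.483, 210.704] pointing down, gripper open.
Joint ranges: [-3.01, 3.01], [-1.01, 2.22], [0.06, 2.58], [-1.02, 4.17], [0.09, 2.62], [-3.14, 3.14]. Speed limits (rad/s): [2.57, 2.57, 3.14, 3.14, 3.14, 3.14].

### API

Orientations are given as a unit quaternion [x, y, z, w].
In Python, from plant import telemetry, eyes, bot gives the robot as it stands.
- The arm moves only by the tool move_arm, never from a script. Its argument "deltas" is a list of rows, each a list of 2 entries, a list of its own where there are three numbers: the shift along the tool's x, y, z scaled (see below), then the turn, a rotation vector about the tool's x, y, z scaled (see below). In form: [[[dx, dy, dz], [rx, ry, rz]], ...]. A call has 1 to 12 rows; each row is the pose to reach, as a shift and turn from the pose commanded when the call began, along the tool's axes at that moment, turning the shorter way round; what a row does not reach only later rows make up. The controller multiplies each number of a shift by 250 mm and each number of a turn by pi rad. A row lasts 1/12 s, in which the tool goes at most 41.7 mm and 7.16 degrees, less where a joint would pass 70% of its speed; a pose out of reach is approached as far as the arm can. A call with a number of a shift or a turn outside -1 to 1 is refused whole. A call with a gripper value outside its range is refused whole. "claw" is the opening, from 0 (shut) to 1 (fully open), set as the call begins (left out, the last holds). The fingers move at their own pace and stop on an object; "newtons" is the grip in N (left out, the last holds). Time passes only in rows, so rows that repeat a pose let the fingers close. It gives the time, the measured TCP pose, the force and the opening at its end, in the units of the state.
- telemetry.state(): the state, without advancing time (a new reading comes with each control period).
- eyes.grab_frame(name): name is "side" or "top" or "wrist"; returns a dict with "pixels" (400x640x3 uint8, red, green, blue), "z_map" (400x640 float32, mm along the optical axis (not along the pixel's ray), 0 where there is no reading), "mtx" (3x3 intrinsics, pixels), "distortion" ([k1, k2, p1, p2, k3] as OpenCV has them; the pictures are not rectified), "rvec" (rotation vector, rad) and "tvec" (3), from world to camera coordinates, as OpenCV has them. Camera axes: x right, y down, z forward; pixel columns grow to the right and rows downward; lengths in mm; the calibration is good to about 2 mm. A picture is of the moment at which its call begins.
- bot.job_done(): hands the job in, once; it reports no verdict.
The state is a dict: "clock": time; "joint_positions": joint angles; "dq": joint speeds; "effort": joint torques, N m; "ee_pos": TCP position; "ee_rot": TCP orientation; "ft_force": force on the tool from outside, world axes, zero at the start; "torque": the same for the moment, N m; "finger_gap": finger opening in mm.
Only numpy, scipy, OpenCV 4.12 (cv2) and the standard library are available. Lean on these libraries where they do the work, as an engineer would, in place of code of your own. Each camera call takes 0.05 s, during which the arm holds its last target. There are 200 camera calls.

### The job

Please put out some nuts: turn the latch of the wooden nut box, slide its lid fully open (leave it so), and with the steel scoop tip at least three nuts into the white serving bowl. Keep the fingers off the nuts, spill none beside the bowl or the box, and leave the bowl and the other things on the counter where they stand. Finally lay the empty scoop flat back in its dark dish.

Things in the scene. Friction and masses are not known exactly. Their poses are not given: they have to be found in the camera images.
- box: wooden nut box, fixed, 236 (x) x 108 (y) x 92 mm high; origin under its centre, +x away from the robot (yaw varies). Inside 220 x 92 mm; front and back walls 80 mm high. Inside it is a trough: level floor at 8 mm height from x=-25 to 80 and 54 mm wide, rising 24 degrees to the front wall, 55 degrees to the back wall and 30 degrees to the side walls; the nuts lie on the level floor
- latch (a joint): turn latch of the lid, beside the box's right-hand (-y) wall. 0 = locked: its brass bar points 45 degrees askew, forward and inward over the lid, and butts endwise on a brass strike on the lid. It turns counterclockwise seen from above, to 1.35 rad at most; the lid is free from about 0.6 rad on. Friction 0.05 N m
- latch_grip (a point): middle of the latch's dark finger grip, on the turning axis, 116 mm above the counter. The grip is an upright fin 46 mm long (this point's x; the brass bar is on its -x side), 12 mm wide, reaching 10 mm above and 13 mm below this point; it turns with the latch
- lid (a joint): sliding lid of the box: 0 = closed, grows as it slides along the box's +x (away from the robot), 0.14 m = fully open; the rear 85 mm of the inside is then still under it. Panel underside at 80 mm, top at 86 mm height
- lid_grip (a point): point on the lid's dark wooden pull bar, 102 mm above the counter: bar 50 mm long across (box y), 14 mm thick (box x), standing from 86 to 108 mm height; when closed it is 92 mm in front of the box's centre and 12 mm to the left (+y) of it
- scoop: steel scoop, 130 g; origin under the middle of its floor, nose to its +x, handle to -x. Trough 95 mm long (x -47..47), 76 mm wide, walls 40 mm high at the back, sloping down to the nose; floor 2.4 mm thick, flat over the middle 40 mm of its width. The black handle leaves the back wall at x=-47, z=34 and rises 40 degrees, 120 mm long, 22 mm wide, 17 mm thick
- scoop_grip (a point): middle of the scoop's handle, to be pinched across its 22 mm width (scoop y): at x=-94, z=74 mm in the scoop's frame
- scoop_nose (a point): middle of the scoop's front lip, at x=47, z=0 mm in the scoop's frame
- dish: dark round dish, 114 mm across, on which the scoop belongs, origin under its centre; its flat inside is 7 mm above the counter
- bowl: white serving bowl, 150 mm across the rim, 60 mm high, 0.45 kg, origin under its centre
- bowl_rim (a point): centre of the white bowl's mouth, 60 mm above its underside
- mug: blue mug of coffee, 94 mm high, a bystander
- mill_1: wooden pepper mill, 160 mm high, a bystander
- lemon: lemon, a bystander
- nut0_mid (a point): middle of one of the six brown nuts, nearly round, 27 mm, 12 g
- nut1_mid (a point): middle of one of the six brown nuts, nearly round, 27 mm, 12 g
- nut2_mid (a point): middle of one of the six brown nuts, nearly round, 27 mm, 12 g
- nut3_mid (a point): middle of one of the six brown nuts, nearly round, 27 mm, 12 g
- nut4_mid (a point): middle of one of the six brown nuts, nearly round, 27 mm, 12 g
- nut5_mid (a point): middle of one of the six brown nuts, nearly round, 27 mm, 12 g

How it is judged:
By the outcome, as a careful person would: the job done as asked, in the order asked, and still so for the second after the job is handed in, with the robot touching nothing.
It also fails if it takes over 72 s, if anything falls off the work surface, if the arm or the gripper's body presses on something with over 40 N, if the wrist force passes 120 N, or if a joint passes its speed limit or range.

## Working session

There is one attempt and no reset: what is moved stays moved. The work goes in short steps, Python scripts to look and compute and a tool call to move; the robot and the scene stay as the last step left them, time stands still between calls to the robot, and variables do not carry over. Pictures are saved under pics/ and viewed, about 8 in all and at most 12, crops included, and the job is handed in when it is done.

Besides the shell and the picture viewer there is one more tool, called after "Request:" as name([rows], argument=value, ...), one row to a line, values as JSON. move_arm: Moves the arm, as the interface text tells. Shifts and turns lie within -1 to 1; 1 stands for 250 mm of shift or pi rad of turn. Its arguments: {"type":"object","properties":{"deltas":{"type":"array","items":{"type":"array"}},"claw":{"type":"number"},"newtons":{"type":"number"}},"required":["deltas"]}

```bash
ls; mkdir -p pics; python3 - <<'E'
from plant import telemetry, eyes, bot
import cv2, numpy as np, pickle
print(telemetry.state())
for n in("top","side"):
    f=eyes.grab_frame(n); pickle.dump(f,open(f"pics/{n}0.pkl","wb"))
    cv2.imwrite(f"pics/{n}0.png",cv2.cvtColor(f["pixels"],cv2.COLOR_RGB2BGR))
    R=cv2.Rodrigues(np.array(f["rvec"]))[0]; print(n,f["mtx"],f["distortion"],-R.T@np.array(f["tvec"]).ravel())
E
```

```text
pics
{'clock': 0.0, 'joint_positions': array([-1.27700536e+00,  5.33620466e-02,  1.61431528e+00, -1.80058696e-05,
        1.47598272e+00, -1.18997508e-01]), 'dq': array([-0.00014667, -0.00125708,  0.00113581,  0.0011195 ,  0.00050032,
       -0.00074835]), 'effort': array([-1.05386684e-03, -3.93682015e+01, -3.70175743e+01, -2.13265030e-04,
        7.13513742e-03, -1.20987960e-05]), 'ee_pos': array([ 250.52954202, -571.85874128,  209.44713021]), 'ee_rot': array([ 8.37008130e-01, -5.47189475e-01, -7.97704481e-04, -6.57479203e-04]), 'ft_force': array([1.0128683 , 0.17067899, 0.21260672]), 'torque': array([ 0.02015672, -0.00976476,  0.01688832]), 'finger_gap': 85.55667568941102}
top [[393.91070764   0.         322.4346984 ]
 [  0.         393.91070764 196.56169068]
 [  0.           0.           1.        ]] [-0.04864069  0.          0.          0.          0.        ] [ 506.35796951  -57.66672257 1200.94053577]
side [[436.24646692   0.         318.08307995]
 [  0.         436.24646692 201.35350683]
 [  0.           0.           1.        ]] [-0.11027307  0.          0.          0.          0.        ] [219.6106416  838.65176546 827.11165493]
```

View pics/top0.png

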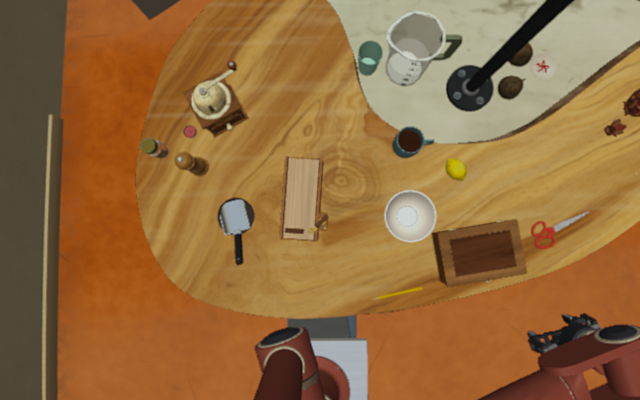

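View pics/side0.png

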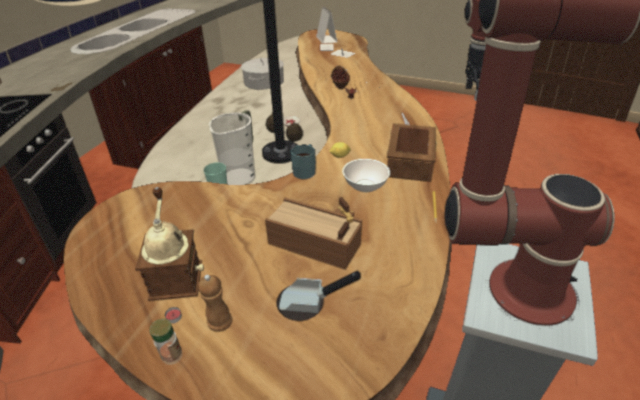

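Top view (up = +x, left = +y): scoop ~(237,225) with its handle towards the robot, box ~(302,198), latch ~(321,221), lid pull ~(295,231), bowl ~(410,215), mug (409,141), lemon (456,168), mill (190,161).

```bash
cat > h.py <<'E'
import cv2, numpy as np, pickle
from scipy.spatial.transform import Rotation as Ro
def cam(f):
    return cv2.Rodrigues(np.array(f["rvec"],float))[0],np.array(f["tvec"],float).ravel(),np.array(f["mtx"]),np.array(f["distortion"])
def cloud(f):
    R,t,K,D=cam(f); v,u=np.mgrid[:400,:640].astype(np.float32)
    n=cv2.undistortPoints(np.stack([u.ravel(),v.ravel()],1)[:,None],K,D)[:,0]
    z=f["z_map"].ravel()[:,None]; P=(np.hstack([n,np.ones_like(n[:,:1])])*z-t)@R
    P[z[:,0]<=0]=np.nan; return P.reshape(400,640,3)
def onplane(f,px,z):
    R,t,K,D=cam(f); n=cv2.undistortPoints(np.array(px,np.float32).reshape(-1,1,2),K,D)[:,0]
    d=np.hstack([n,np.ones_like(n[:,:1])])@R; c=-R.T@t
    return c+d*((z-c[2])/d[:,2])[:,None]
def proj(f,P):
    R,t,K,D=cam(f); return cv2.projectPoints(np.array(P,float).reshape(-1,1,3),R,t,K,D)[0][:,0]
def save(f,name,crop=None,s=1):
    im=cv2.cvtColor(f["pixels"],cv2.COLOR_RGB2BGR)
    if crop: x0,y0,x1,y1=crop; im=im[y0:y1,x0:x1]
    cv2.imwrite(f"pics/{name}.png",cv2.resize(im,None,fx=s,fy=s,interpolation=cv2.INTER_CUBIC))
def goto(p,R):  # delta from current measured pose; R matrix world
    from plant import telemetry
    s=telemetry.state(); R0=Ro.from_quat(s["ee_rot"])
    return R0.inv().apply(np.array(p)-s["ee_pos"])/250,(R0.inv()*Ro.from_matrix(R)).as_rotvec()/np.pi
E
python3 - <<'E'
from h import *
f=pickle.load(open("pics/top0.pkl","rb")); save(f,"crop0",(210,140,450,280),3.3)
P=cloud(f)
def fit(mask,name):
    Q=P[mask]; c=np.ascontiguousarray(Q[:,:2],np.float32); print(name,len(Q),cv2.minAreaRect(c),cv2.minEnclosingCircle(c),np.nanmedian(Q[:,2]))
z=P[...,2]; v,u=np.mgrid[:400,:640]
def reg(a,b,c,d): return (u>=a)&(u<c)&(v>=b)&(v<d)
print("table",np.nanmedian(z[260:280,330:380]))
fit(reg(275,145,335,250)&(z>74)&(z<96),"boxtop")
fit(reg(275,145,335,250)&(z>97),"grips")
fit(reg(375,180,440,250)&(z>50)&(z<70),"bowlrim")
fit(reg(205,190,265,275)&(z>5)&(z<200),"scoop+dish")
fit(reg(205,235,265,275)&(z>25)&(z<200),"handle")
for n,(a,b,c,d) in dict(mug=(385,115,430,160),lemon=(440,150,475,185),mill=(170,140,212,178)).items(): fit(reg(a,b,c,d)&(z>15),n)
E
```

```text
table 0.5984388030907426
boxtop 3078 ((574.4600219726562, 16.52914047241211), (133.2268829345703, 236.5191192626953), 85.59879302978516) ((574.8994140625, 29.3516845703125), 128.48690795898438) 87.20486222722906
grips 220 ((572.079833984375, 13.277023315429688), (134.31886291503906, 196.5936737060547), 83.21941375732422) ((576.9193115234375, 31.52079200744629), 106.27719116210938) 108.07164007903961
bowlrim 426 ((508.4222717285156, -285.5941467285156), (177.6539764404297, 146.17218017578125), 4.391563415527344) ((504.1379699707031, -303.3959655761719), 100.0974349975586) 58.53154236350319
scoop+dish 1450 ((479.190673828125, 238.29733276367188), (255.6439971923828, 182.57847595214844), 0.17020343244075775) ((473.7680969238281, 226.07789611816406), 143.63328552246094) 11.383087132282233
handle 240 ((432.75115966796875, 207.40170288085938), (84.33108520507812, 22.968236923217773), 16.31989860534668) ((432.2297668457031, 209.18218994140625), 42.420223236083984) 95.58761243815871
mug 810 ((740.2149047851562, -287.6678771972656), (81.61595153808594, 90.39777374267578), 37.979270935058594) ((738.323486328125, -295.5097351074219), 52.710723876953125) 62.54375379484996
lemon 376 ((661.5320434570312, -428.3856201171875), (60.91181182861328, 60.93281936645508), 80.14413452148438) ((662.1976928710938, -429.8656921386719), 38.314239501953125) 46.87619022443491
mill 509 ((680.8026733398438, 347.659912109375), (48.494361877441406, 53.855098724365234), 79.82017517089844) ((681.3364868164062, 346.3096618652344), 28.2817325592041) 129.5578112592091
```

View pics/crop0.png

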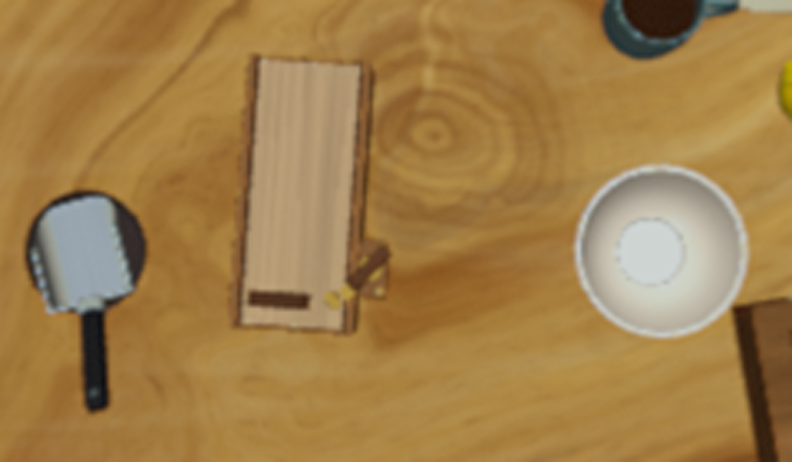

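The 3.3x crop shows box top corners at (235,327), (355,332), (251,56), (370,65). The latch fin runs (350,290)–(390,247), the pull bar (249,298)–(310,301), the bowl centre is (661,251), and the scoop handle goes from about (91,305) to (97,405).

```bash
python3 - <<'E'
from h import *
f=pickle.load(open("pics/top0.pkl","rb")); g=pickle.load(open("pics/side0.pkl","rb")); P=cloud(f)
c=lambda L:[(210+a/3.3-.35,140+b/3.3-.35) for a,b in L]
X=onplane(f,c([(235,327),(355,332),(251,56),(370,65)]),92)[:,:2]; print(X.round(1),X.mean(0))
for i,j in((0,1),(0,2),(1,3),(2,3)): d=X[j]-X[i]; print(np.linalg.norm(d),np.degrees(np.arctan2(d[1],d[0])))
L=onplane(f,c([(350,290),(390,247),(369,268)]),126); print("fin",L.round(1))
print("pull",onplane(f,c([(249,298),(310,301)]),108).round(1))
print("bowl",onplane(f,c([(661,251),(576,251),(748,251),(661,165),(661,338)]),60).round(1))
print("dish",onplane(f,c([(27,250),(146,250),(86,190),(86,310)]),10).round(1))
for nm,Q,z in(("top",P,0),("side",cloud(g),0)):
    r=Q[np.isfinite(Q[...,2])]
    def sel(a,b,c2,d,lo,hi): return r[(r[:,0]>a)&(r[:,0]<b)&(r[:,1]>c2)&(r[:,1]<d)&(r[:,2]>lo)&(r[:,2]<hi)]
    h=sel(370,490,185,260,30,135); h=h[np.argsort(h[:,0])]
    print(nm,"handle",len(h)); 
    for k in np.array_split(h,6): print(k.mean(0).round(1),len(k))
    b=sel(400,620,-400,-180,54,64); 
    if len(b): print("rim",b[:,:2].min(0),b[:,:2].max(0))
    for lab,s in(("latch",sel(460,560,-75,-20,112,130)),("pull",sel(440,520,0,70,100,112)),("lid",sel(455,720,-70,100,74,95)),("scoop",sel(450,620,150,300,4,50))):
        if len(s): print(lab,len(s),s.mean(0).round(1),cv2.minAreaRect(s[:,:2].astype(np.float32)))
E
```

```text
[[460.9  84.9]
 [455.9 -17.4]
 [693.7  70.5]
 [684.5 -32.2]] [573.73198147  26.43600616]
102.41001476118892 -92.81263985394546
233.21413388809344 -3.5510702989734746
229.0550240449137 -3.718499772760614
103.10997848403109 -95.12953520128883
fin [[492.  -14.8 126. ]
 [527.1 -48.2 126. ]
 [510.  -30.6 126. ]]
pull [[485.8  71.  108. ]
 [482.8  19.6 108. ]]
bowl [[ 522.5 -284.6   60. ]
 [ 523.3 -210.3   60. ]
 [ 521.6 -360.8   60. ]
 [ 597.9 -286.4   60. ]
 [ 446.7 -283.    60. ]]
dish [[529.7 288.4  10. ]
 [528.7 177.5  10. ]
 [584.7 233.5  10. ]
 [474.  233.1  10. ]]
top handle 307
[401.8 198.6 118.6] 52
[418.6 201.1 107.8] 51
[435.  206.3  93.7] 51
[451.8 210.7  79.5] 51
[469.1 219.6  61.7] 51
[481.7 223.2  51.9] 51
rim [ 400.34016449 -367.97393837] [ 597.17175241 -212.10584021]
latch 59 [512.1 -33.3 125.6] ((511.63714599609375, -31.44766616821289), (11.59941291809082, 40.48076629638672), 44.65685272216797)
pull 92 [484.5  42.5 106.8] ((483.8853759765625, 35.34123992919922), (66.65886688232422, 13.90899658203125), 89.3883056640625)
lid 3040 [576.4  27.1  87.4] ((574.4600219726562, 16
[... 253 characters left out ...]
416.4 209.  103.8] 82
[433.3 213.4  88.7] 82
[451.4 218.4  72.3] 82
[468.  229.7  54.8] 82
[479.1 231.4  47.3] 82
rim [ 400.51928138 -371.61035917] [ 592.89412635 -209.25311034]
latch 54 [512.2 -31.5 122.9] ((509.3808288574219, -30.651775360107422), (12.010078430175781, 37.042110443115234), 45.12332534790039)
pull 87 [478.8  43.  106.1] ((478.9793395996094, 35.010498046875), (70.12811279296875, 14.974080085754395), 86.9604263305664)
lid 2633 [568.8  35.   86.5] ((570.7990112304688, 20.120460510253906), (136.0146942138672, 237.0278778076172), 86.29248809814453)
scoop 1581 [523.3 234.4  18.1] ((527.6466064453125, 233.86351013183594), (169.46861267089844, 116.16238403320312), 8.031033515930176)
```

```bash
cat >> h.py <<'E'
def down(a): # degrees, jaw direction
    a=np.radians(a); c,s=np.cos(a),np.sin(a); return np.array([[c,s,0],[s,-c,0],[0,0,-1.]])
def plan(*W):
    from plant import telemetry
    s=telemetry.state(); q=Ro.from_quat(s["ee_rot"]); p0=s["ee_pos"]; r0=q
    print("t",round(s["clock"],2),"tcp",p0.round(1),"ft",s["ft_force"].round(1),"gap",round(s["finger_gap"],1),"q",s["joint_positions"].round(2))
    for p,R in W:
        p=np.array(p,float); r=Ro.from_matrix(R); n=max(np.linalg.norm(p-p0)/41.7,np.degrees((r0.inv()*r).magnitude())/7.16)
        print([(q.inv().apply(p-s["ee_pos"])/250).round(3).tolist(),((q.inv()*r).as_rotvec()/np.pi).round(3).tolist()],"rows",n.round(1)); p0,r0=p,r
YAW=-3.8; BC=np.array([574,27.])
def box(x,y,z): a=np.radians(YAW); return np.array([BC[0]+x*np.cos(a)-y*np.sin(a),BC[1]+x*np.sin(a)+y*np.cos(a),z])
E
python3 -c "
from h import *
plan(((511,-31,160),down(-136)),((511,-31,100),down(-136)))"
```

```text
t 0.1 tcp [ 250.6 -571.9  209.6] ft [-1.   1.  -0.5] gap 85.6 q [-1.28  0.05  1.61 -0.    1.48 -0.12]
[[-1.564, -1.822, 0.202], [0.0, 0.001, 0.387]] rows 14.4
[[-1.563, -1.822, 0.442], [0.0, 0.001, 0.387]] rows 1.4
```

Request:
move_arm([
  [[-0.85,-1.0,0.1],[0,0,0.22]],
  [[-0.85,-1.0,0.1],[0,0,0.22]],
  [[-0.85,-1.0,0.1],[0,0,0.22]],
  [[-0.85,-1.0,0.1],[0,0,0.22]],
  [[-0.85,-1.0,0.1],[0,0,0.22]],
  [[-0.85,-1.0,0.1],[0,0,0.22]],
  [[-0.85,-1.0,0.1],[0,0,0.22]],
  [[-0.85,-1.0,0.1],[0,0,0.22]],
], claw=0.7)

```text
clock: 0.77
ee_pos: [394.7, -275.4, 185.1]
ee_rot: [-0.602, 0.799, 0.0, 0.0]
ft_force: [0.4, 0.2, -0.1]
finger_gap: 59.9
```

```bash
python3 -c "
from h import *
plan(((511,-31,160),down(-136)),((511,-31,100),down(-136)))"
```

```text
t 0.77 tcp [ 394.7 -275.4  185.1] ft [ 0.4  0.2 -0.1] gap 59.9 q [-0.76 -0.29  1.97  0.    1.46  1.09]
[[-1.068, -0.178, 0.101], [0.0, 0.0, 0.167]] rows 6.5
[[-1.068, -0.178, 0.341], [0.0, 0.0, 0.167]] rows 1.4
```

Request:
move_arm([
  [[-0.99,-0.17,0.1],[0,0,0.167]],
  [[-0.99,-0.17,0.1],[0,0,0.167]],
  [[-0.99,-0.17,0.1],[0,0,0.167]],
  [[-0.99,-0.17,0.1],[0,0,0.167]],
  [[-0.99,-0.17,0.1],[0,0,0.167]],
  [[-0.99,-0.17,0.1],[0,0,0.167]],
  [[-0.99,-0.17,0.1],[0,0,0.167]],
  [[-0.99,-0.17,0.1],[0,0,0.167]],
  [[-0.99,-0.17,0.1],[0,0,0.167]],
])

```text
clock: 1.52
ee_pos: [503.1, -50.0, 159.9]
ee_rot: [-0.376, 0.927, 0.0, -0.001]
ft_force: [-0.0, -0.5, 0.4]
finger_gap: 59.7
```

```bash
python3 -c "
from h import *
from plant import eyes
plan(((511,-31,160),down(-136)),((511,-31,100),down(-136)))
f=eyes.grab_frame('wrist'); save(f,'w1'); pickle.dump(f,open('pics/w1.pkl','wb'))
print(proj(f,[(511,-31,126),(492,-14.8,126),(527,-48,126),(484,45,108)]))
P=cloud(f); m=(P[...,2]>118)&(P[...,2]<130)&(np.hypot(P[...,0]-511,P[...,1]+31)<40); Q=P[m]; print(len(Q),Q.mean(0) if len(Q) else 0, cv2.minAreaRect(Q[:,:2].astype(np.float32)) if len(Q) else 0)"
```

```text
t 1.52 tcp [503.1 -50.  159.9] ft [-0.  -0.5  0.4] gap 59.7 q [-0.25 -0.2   1.94 -0.    1.41  2.12]
[[-0.076, 0.032, -0.0], [0.0, -0.0, 0.001]] rows 0.5
[[-0.076, 0.032, 0.24], [0.0, -0.0, 0.001]] rows 1.4
[[289.43704005 234.69147166]
 [294.26121654 272.25932907]
 [289.03280113 197.093189  ]
 [246.41364174 322.52067016]]
1432 [509.72482302 -30.83750627 126.25724447] ((508.5345458984375, -29.074087142944336), (12.082601547241211, 45.95042037963867), 45.353519439697266)
```

View pics/w1.png

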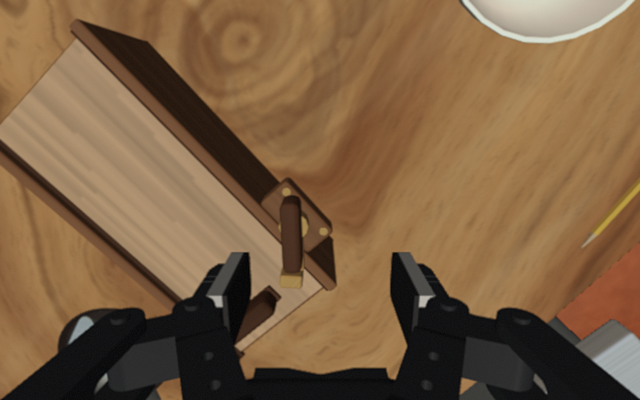

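The wrist view shows the fin (291,195)–(292,275) running nearly perpendicular to the jaws. Its measured centre is about (509.5,-30), at an angle of 45°.

```bash
python3 -c "
from h import *
plan(((509.5,-30,160),down(-134.7)),((509.5,-30,100),down(-134.7)))"
```

```text
t 1.57 tcp [503.  -51.  160.2] ft [-0.5  0.3  0.3] gap 59.5 q [-0.25 -0.2   1.94 -0.    1.41  2.12]
[[-0.077, 0.042, 0.001], [0.0, -0.0, -0.007]] rows 0.5
[[-0.077, 0.042, 0.241], [0.0, -0.0, -0.007]] rows 1.4
```

Request:
move_arm([
  [[-0.077,0.042,0.0],[0,0,-0.007]],
  [[-0.077,0.042,0.0],[0,0,-0.007]],
  [[-0.077,0.042,0.08],[0,0,-0.007]],
  [[-0.077,0.042,0.16],[0,0,-0.007]],
  [[-0.077,0.042,0.24],[0,0,-0.007]],
  [[-0.077,0.042,0.24],[0,0,-0.007]],
  [[-0.077,0.042,0.24],[0,0,-0.007]],
])

```text
clock: 2.15
ee_pos: [508.7, -31.3, 99.8]
ee_rot: [-0.384, 0.923, 0.001, -0.001]
ft_force: [0.6, -0.5, 0.4]
finger_gap: 59.6
```

Request:
move_arm([
  [[0,0,0],[0,0,0]],
  [[0,0,0],[0,0,0]],
  [[0,0,0],[0,0,0]],
  [[0,0,0],[0,0,0]],
  [[0,0,0],[0,0,0]],
  [[0,0,0],[0,0,0]],
], claw=0, newtons=40)

```text
clock: 2.65
ee_pos: [510.3, -31.1, 102.2]
ee_rot: [-0.385, 0.923, -0.001, -0.0]
ft_force: [-3.2, -2.3, 7.0]
finger_gap: 10.3
```

Request:
move_arm([
  [[0,0,0],[0,0,-0.04]],
  [[0,0,0],[0,0,-0.08]],
  [[0,0,0],[0,0,-0.12]],
  [[0,0,0],[0,0,-0.16]],
  [[0,0,0],[0,0,-0.2]],
  [[0,0,0],[0,0,-0.24]],
  [[0,0,0],[0,0,-0.28]],
  [[0,0,0],[0,0,-0.32]],
  [[0,0,0],[0,0,-0.36]],
  [[0,0,0],[0,0,-0.39]],
  [[0,0,0],[0,0,-0.39]],
  [[0,0,0],[0,0,-0.39]],
])

```text
clock: 3.65
ee_pos: [510.7, -28.8, 102.2]
ee_rot: [0.846, -0.534, -0.0, -0.002]
ft_force: [-2.4, 4.6, 5.8]
finger_gap: 9.8
```

Request:
move_arm([
  [[0,0,0],[0,0,0]],
  [[0,0,0],[0,0,0]],
  [[0,0,-0.08],[0,0,0]],
  [[0,0,-0.16],[0,0,0]],
  [[0,0,-0.24],[0,0,0]],
  [[0,0,-0.24],[0,0,0]],
], claw=0.5)

```text
clock: 4.15
ee_pos: [512.6, -31.0, 165.3]
ee_rot: [0.845, -0.534, 0.004, -0.001]
ft_force: [0.5, 0.3, 0.7]
finger_gap: 42.5
```

```bash
python3 -c "
from h import *
from plant import eyes
f=eyes.grab_frame('wrist'); P=cloud(f)
for n,c,lo,hi,r in(('latch',(511,-31),118,130,30),('pull',(484,45),103,112,45)):
  m=(P[...,2]>lo)&(P[...,2]<hi)&(np.hypot(P[...,0]-c[0],P[...,1]-c[1])<r); Q=P[m]; print(n,len(Q),Q.mean(0) if len(Q) else 0, cv2.minAreaRect(Q[:,:2].astype(np.float32)) if len(Q) else 0)
save(f,'w2')
up=box(-92,12,150);plan((up,down(YAW)),(box(-92,12,92),down(YAW)))"
```

```text
latch 1388 [510.43218965 -27.95190321 126.29973113] ((509.22119140625, -28.345539093017578), (45.31184005737305, 11.90966796875), 25.565574645996094)
pull 1710 [483.98389167  47.36554998 107.78880468] ((482.6210021972656, 37.42540740966797), (73.99374389648438, 15.74074649810791), 88.52322387695312)
t 4.2 tcp [511.6 -30.8 163.1] ft [ 0.8 -0.9 -0.8] gap 42.4 q [-0.21 -0.19  1.92 -0.    1.4   0.92]
[[-0.323, -0.027, 0.052], [-0.001, -0.002, -0.338]] rows 8.5
[[-0.324, -0.026, 0.284], [-0.001, -0.002, -0.338]] rows 1.4
```

View pics/w2.png

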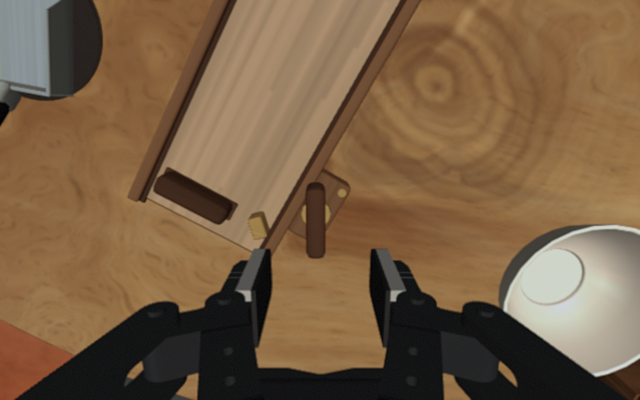

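The latch is turned: the fin now sits at 25°, i.e. about 1.23 rad. The brass strike on the lid (258,225) is free and the pull bar is at (195,197).

Request:
move_arm([
  [[-0.323,-0.027,0.05],[0,0,-0.338]],
  [[-0.323,-0.027,0.05],[0,0,-0.338]],
  [[-0.323,-0.027,0.05],[0,0,-0.338]],
  [[-0.323,-0.027,0.05],[0,0,-0.338]],
  [[-0.323,-0.027,0.05],[0,0,-0.338]],
  [[-0.323,-0.027,0.05],[0,0,-0.338]],
  [[-0.323,-0.027,0.05],[0,0,-0.338]],
  [[-0.323,-0.027,0.05],[0,0,-0.338]],
  [[-0.323,-0.027,0.05],[0,0,-0.338]],
  [[-0.323,-0.027,0.05],[0,0,-0.338]],
  [[-0.323,-0.027,0.05],[0,0,-0.338]],
  [[-0.323,-0.027,0.05],[0,0,-0.338]],
])

```text
clock: 5.2
ee_pos: [480.8, 45.5, 147.2]
ee_rot: [0.999, -0.033, -0.001, 0.0]
ft_force: [-0.5, -0.1, 0.0]
finger_gap: 42.8
```

```bash
python3 -c "
from h import *
from plant import eyes
f=eyes.grab_frame('wrist'); P=cloud(f)
Q=P[(P[...,2]>105)&(P[...,2]<111)&(P[...,0]>465)&(P[...,0]<505)&(P[...,1]>5)&(P[...,1]<85)]
print(len(Q),Q.mean(0),cv2.minAreaRect(Q[:,:2].astype(np.float32)),np.percentile(Q,[1,50,99],axis=0))
plan((box(-92,12,150),down(YAW)),(box(-92,12,92),down(YAW)))"
```

```text
1693 [482.58669025  51.19592412 108.13287493] ((482.57537841796875, 49.98878479003906), (48.955902099609375, 13.870134353637695), 85.76869201660156) [[474.9060581   26.51232288 105.19257535]
 [482.61180709  51.69919816 108.30064133]
 [490.06850628  73.82097404 110.00955143]]
t 5.25 tcp [481.   45.5 147.5] ft [-0.  -0.1  0.2] gap 42.8 q [-0.06 -0.25  2.   -0.    1.39  0.01]
[[0.008, 0.001, -0.01], [0.0, 0.0, 0.0]] rows 0.1
[[0.008, 0.001, 0.222], [0.0, 0.0, 0.0]] rows 1.4
```

Request:
move_arm([
  [[0.006,-0.01,0.06],[0,0,0]],
  [[0.006,-0.01,0.12],[0,0,0]],
  [[0.006,-0.01,0.18],[0,0,0]],
  [[0.006,-0.01,0.222],[0,0,0]],
  [[0.006,-0.01,0.222],[0,0,0]],
])

```text
clock: 5.67
ee_pos: [480.9, 48.0, 89.8]
ee_rot: [0.999, -0.033, -0.003, -0.0]
ft_force: [-0.3, -0.3, -0.9]
finger_gap: 42.8
```

Request:
move_arm([
  [[0,0,0],[0,0,0]],
  [[0,0,0],[0,0,0]],
  [[0,0,0],[0,0,0]],
  [[0,0,0],[0,0,0]],
  [[0,0,0],[0,0,0]],
], claw=0, newtons=30)

```text
clock: 6.08
ee_pos: [483.6, 47.9, 93.6]
ee_rot: [0.999, -0.032, 0.001, 0.0]
ft_force: [-0.3, 0.4, 0.2]
finger_gap: 0.0
```

```bash
python3 -c "
from h import *
from plant import telemetry
p=telemetry.state()['ee_pos'];d=np.array([np.cos(np.radians(-4)),np.sin(np.radians(-4)),0])
plan((p+70*d,down(YAW)),(p+144*d,down(YAW)))"
```

```text
t 6.08 tcp [483.6  47.9  93.6] ft [-0.3  0.4  0.2] gap 0.0 q [-0.05 -0.19  2.04 -0.    1.28  0.01]
[[0.28, 0.001, 0.0], [-0.0, -0.001, 0.0]] rows 1.7
[[0.576, 0.003, 0.001], [-0.0, -0.001, 0.0]] rows 1.8
```

```bash
python3 -c "
from h import *
from plant import eyes
f=eyes.grab_frame('wrist'); g=eyes.grab_frame('side')
a=cv2.cvtColor(f['pixels'],cv2.COLOR_RGB2BGR)[140:400,160:480]; b=cv2.cvtColor(g['pixels'],cv2.COLOR_RGB2BGR)[150:280,240:400]
cv2.imwrite('pics/c3.png',np.hstack([cv2.resize(a,(400,325)),cv2.resize(b,(400,325))]))"
```

```text
(no output)
```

View pics/c3.png

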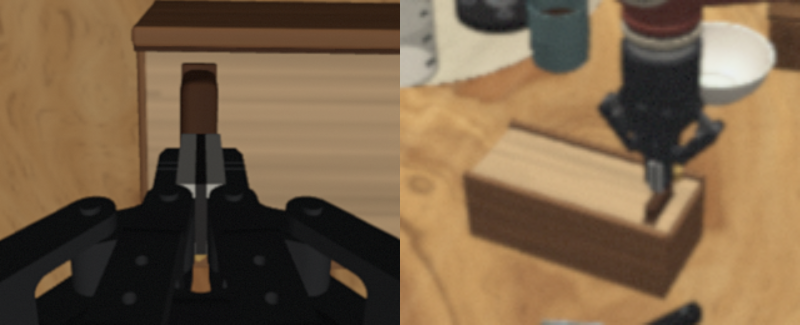

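```bash
python3 -c "
from h import *
from plant import eyes
f=eyes.grab_frame('wrist'); g=eyes.grab_frame('side')
print('side',proj(g,[(483,48,93),(483,73,108),(483,23,108)]).round(0).tolist())
print('wrist',proj(f,[(483.6,48,93.6),(483,73,108),(483,23,108)]).round(0).tolist())
P=cloud(f)
for r in range(185,400,12):
  c=int(160+198*.8); print(r,P[r,c-20:c+21:10].round(0).tolist())
R,t,K,D=cam(f);print(-R.T@t, R)
"
```

```text
side [[343.0, 231.0], [340.0, 233.0], [346.0, 220.0]]
wrist [[322.0, 248.0], [317.0, 209.0], [324.0, 308.0]]
185 [[474.0, 80.0, 88.0], [479.0, 79.0, 86.0], [484.0, 79.0, 87.0], [489.0, 78.0, 87.0], [494.0, 78.0, 87.0]]
197 [[473.0, 73.0, 86.0], [479.0, 74.0, 90.0], [484.0, 75.0, 94.0], [488.0, 74.0, 92.0], [493.0, 72.0, 87.0]]
209 [[473.0, 67.0, 87.0], [479.0, 73.0, 107.0], [484.0, 73.0, 108.0], [488.0, 73.0, 108.0], [493.0, 66.0, 86.0]]
221 [[472.0, 60.0, 86.0], [479.0, 67.0, 107.0], [483.0, 68.0, 109.0], [488.0, 67.0, 107.0], [493.0, 59.0, 87.0]]
233 [[472.0, 54.0, 87.0], [478.0, 62.0, 108.0], [483.0, 63.0, 110.0], [487.0, 61.0, 108.0], [492.0, 53.0, 87.0]]
245 [[471.0, 48.0, 87.0], [478.0, 56.0, 108.0], [482.0, 56.0, 109.0], [487.0, 55.0, 107.0], [492.0, 46.0, 86.0]]
257 [[471.0, 40.0, 86.0], [479.0, 60.0, 129.0], [483.0, 60.0, 129.0], [487.0, 60.0, 129.0], [492.0, 39.0, 86.0]]
269 [[475.0, 56.0, 130.0], [479.0, 60.0, 139.0], [483.0, 60.0, 140.0], [487.0, 60.0, 140.0], [490.0, 59.0, 139.0]]
281 [[475.0, 57.0, 142.0], [480.0, 61.0, 149.0], [483.0, 60.0, 148.0], [486.0, 59.0, 148.0]
[... 553 characters left out ...]
, [485.0, 46.0, 162.0], [488.0, 63.0, 184.0]]
353 [[479.0, 66.0, 191.0], [479.0, 44.0, 164.0], [478.0, -15.0, 92.0], [485.0, 42.0, 162.0], [488.0, 60.0, 184.0]]
365 [[479.0, 64.0, 193.0], [479.0, 42.0, 167.0], [471.0, -102.0, 1.0], [485.0, 40.0, 165.0], [488.0, 57.0, 185.0]]
377 [[479.0, 61.0, 192.0], [481.0, 59.0, 190.0], [483.0, 59.0, 191.0], [485.0, 59.0, 190.0], [488.0, 58.0, 190.0]]
389 [[479.0, 60.0, 195.0], [481.0, 59.0, 194.0], [483.0, 59.0, 194.0], [485.0, 59.0, 195.0], [488.0, 59.0, 194.0]]
[487.67149522 119.81732634 257.23916621] [[ 9.97826595e-01 -6.58943811e-02 -1.28564376e-04]
 [-6.32240181e-02 -9.57935940e-01  2.79931168e-01]
 [-1.85690475e-02 -2.79314635e-01 -9.60020065e-01]]
```

```bash
python3 -c "
from h import *
from plant import eyes,telemetry
g=eyes.grab_frame('side'); s=telemetry.state();print(s['ee_pos'],s['ft_force'],s['finger_gap'])
save(g,'side4',(300,190,380,250),6)
P=cloud(g)
for v in range(205,246,3): print(v,[P[v,u].round(0).tolist() for u in (336,340,343,346)])
f=pickle.load(open('pics/w1.pkl','rb')); P=cloud(f)
for r in (250,256,262,270,280,300): print(r,[P[r,u].round(0).tolist() for u in (225,240,246,396,400,405)])
print(proj(f,[(503,-50,160)]))
f=eyes.grab_frame('wrist');print('rel cam->tcp',[cam(f)[0]@np.array(s['ee_pos'])+cam(f)[1]])
"
```

```text
[483.03827394  47.89174516  92.8500259 ] [-0.43426838 -0.6117273  -0.54469378] 0.30659884436139867
205 [[495.0, 65.0, 186.0], [487.0, 62.0, 186.0], [486.0, 41.0, 170.0], [469.0, 69.0, 196.0]]
208 [[500.0, 52.0, 166.0], [488.0, 58.0, 174.0], [479.0, 61.0, 178.0], [470.0, 65.0, 183.0]]
211 [[500.0, 52.0, 156.0], [487.0, 60.0, 166.0], [483.0, 51.0, 160.0], [471.0, 62.0, 172.0]]
214 [[524.0, -14.0, 89.0], [487.0, 61.0, 157.0], [479.0, 62.0, 160.0], [472.0, 60.0, 160.0]]
217 [[521.0, -6.0, 86.0], [487.0, 61.0, 147.0], [480.0, 57.0, 146.0], [473.0, 54.0, 146.0]]
220 [[517.0, 4.0, 85.0], [488.0, 57.0, 135.0], [479.0, 59.0, 139.0], [473.0, 55.0, 138.0]]
223 [[512.0, 18.0, 87.0], [486.0, 62.0, 130.0], [478.0, 62.0, 132.0], [472.0, 56.0, 129.0]]
226 [[508.0, 29.0, 86.0], [499.0, 23.0, 85.0], [480.0, 57.0, 118.0], [477.0, 42.0, 106.0]]
229 [[505.0, 39.0, 85.0], [488.0, 57.0, 105.0], [480.0, 55.0, 106.0], [475.0, 48.0, 102.0]]
232 [[500.0, 51.0, 86.0], [482.0, 71.0, 109.0], [476.0, 68.0, 108.0], [474.0, 51.0, 94.0]]
235 [[496.0, 62.0, 87.0], [482.0, 73.0, 101.0], [475.0, 70.0, 100.0], [473.0, 51
[... 509 characters left out ...]
.0, -79.0, 195.0], [486.0, -80.0, 194.0]]
262 [[522.0, 31.0, 87.0], [533.0, -35.0, 200.0], [530.0, -34.0, 194.0], [488.0, -76.0, 196.0], [489.0, -78.0, 200.0], [487.0, -79.0, 200.0]]
270 [[536.0, -33.0, 207.0], [531.0, -36.0, 205.0], [528.0, -32.0, 196.0], [486.0, -74.0, 197.0], [488.0, -77.0, 203.0], [489.0, -79.0, 207.0]]
280 [[534.0, -34.0, 214.0], [529.0, -33.0, 205.0], [525.0, -29.0, 197.0], [483.0, -71.0, 197.0], [485.0, -74.0, 204.0], [488.0, -77.0, 212.0]]
300 [[531.0, -34.0, 223.0], [524.0, -28.0, 207.0], [nan, nan, nan], [478.0, -66.0, 200.0], [481.0, -69.0, 207.0], [483.0, -72.0, 213.0]]
[[321.43846627 244.98710599]]
rel cam->tcp [array([  0.38621584,  23.27597076, 177.64186477])]
```

View pics/side4.png

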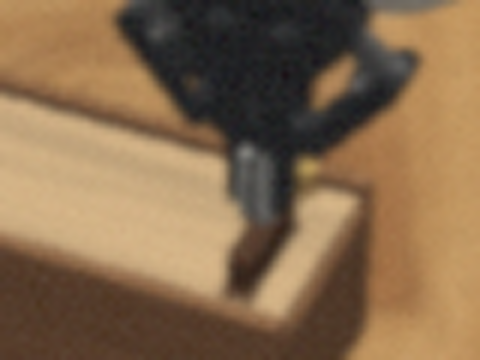

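Both cameras put the shut fingertips at z≈120 while the reported TCP is 93, so the real tips are about 27 mm short of it and closed above the bar. I'll regrasp 27 mm lower.

Request:
move_arm([
  [[0,0,0],[0,0,0]],
  [[0,0,0],[0,0,0]],
  [[0,0,0],[0,0,0]],
  [[0,0,0.04],[0,0,0]],
  [[0,0,0.08],[0,0,0]],
  [[0,0,0.104],[0,0,0]],
  [[0,0,0.104],[0,0,0]],
], claw=0.5)

```text
clock: 6.97
ee_pos: [481.5, 47.9, 64.3]
ee_rot: [0.999, -0.032, -0.002, -0.0]
ft_force: [0.1, 0.1, 0.5]
finger_gap: 42.7
```

Request:
move_arm([
  [[0,0,0],[0,0,0]],
  [[0,0,0],[0,0,0]],
  [[0,0,0],[0,0,0]],
  [[0,0,0],[0,0,0]],
  [[0,0,0],[0,0,0]],
], claw=0)

```text
clock: 7.38
ee_pos: [483.0, 47.9, 66.8]
ee_rot: [0.999, -0.033, 0.0, -0.0]
ft_force: [-0.0, -0.3, -1.6]
finger_gap: 13.1
```

Request:
move_arm([
  [[0.06,0,-0.003],[0,0,0]],
  [[0.13,0,-0.003],[0,0,0]],
  [[0.2,0.001,-0.003],[0,0,0]],
  [[0.27,0.001,-0.003],[0,0,0]],
  [[0.34,0.002,-0.003],[0,0,0]],
  [[0.41,0.002,-0.003],[0,0,0]],
  [[0.47,0.003,-0.003],[0,0,0]],
  [[0.52,0.003,-0.003],[0,0,0]],
  [[0.55,0.003,-0.003],[0,0,0]],
  [[0.57,0.003,-0.003],[0,0,0]],
  [[0.57,0.003,-0.003],[0,0,0]],
])

```text
clock: 8.3
ee_pos: [622.1, 37.1, 66.9]
ee_rot: [0.999, -0.032, -0.005, 0.001]
ft_force: [-11.6, -5.1, 4.9]
finger_gap: 13.4
```

Request:
move_arm([
  [[-0.004,0,0],[0,0,0]],
  [[-0.004,0,0],[0,0,0]],
  [[-0.004,0,0],[0,0,0]],
  [[-0.004,0,-0.15],[0,0,0]],
  [[-0.004,0,-0.3],[0,0,0]],
  [[-0.004,0,-0.44],[0,0,0]],
  [[-0.004,0,-0.44],[0,0,0]],
], claw=0.5)

```text
clock: 8.88
ee_pos: [629.3, 38.1, 188.1]
ee_rot: [0.999, -0.032, 0.008, 0.0]
ft_force: [1.3, -0.7, 1.7]
finger_gap: 42.6
```

```bash
python3 -c "
from h import *
plan((box(-60,0,190),down(-93.8)))"
```

```text
t 8.88 tcp [629.3  38.1 188.1] ft [ 1.3 -0.7  1.7] gap 42.6 q [-0.06  0.07  1.63  0.    1.42  0.01]
[[-0.458, 0.058, -0.015], [-0.004, -0.004, 0.501]] rows 12.6
```

Request:
move_arm([
  [[-0.458,0.058,-0.015],[0,0,0.5]],
  [[-0.458,0.058,-0.015],[0,0,0.5]],
  [[-0.458,0.058,-0.015],[0,0,0.5]],
  [[-0.458,0.058,-0.015],[0,0,0.5]],
  [[-0.458,0.058,-0.015],[0,0,0.5]],
  [[-0.458,0.058,-0.015],[0,0,0.5]],
  [[-0.458,0.058,-0.015],[0,0,0.5]],
  [[-0.458,0.058,-0.015],[0,0,0.5]],
  [[-0.458,0.058,-0.015],[0,0,0.5]],
  [[-0.458,0.058,-0.015],[0,0,0.5]],
  [[-0.458,0.058,-0.015],[0,0,0.5]],
  [[-0.458,0.058,-0.015],[0,0,0.5]],
])

```text
clock: 9.88
ee_pos: [509.2, 31.2, 181.6]
ee_rot: [0.707, -0.707, 0.0, -0.001]
ft_force: [0.6, -0.1, 0.1]
finger_gap: 42.6
```

```bash
python3 -c "
from h import *
from plant import eyes
f=eyes.grab_frame('wrist'); save(f,'w5'); pickle.dump(f,open('pics/w5.pkl','wb'))
plan((box(-60,0,190),down(-93.8)))
P=cloud(f); m=(P[...,2]>88.5)&(P[...,2]<97); Q=P[m]
# walls: y per x-slice
for x in range(460,700,20):
  q=Q[(abs(Q[:,0]-x)<5)&(abs(Q[:,1]-27)<75)][:,1]
  if len(q): l=q[q>27]; r=q[q<27]; print(x,[ (a.min().round(1),a.max().round(1)) for a in (r,l) if len(a)])
print(proj(f,[box(-110,0,80),box(25,0,86),box(0,46,92),box(0,-46,92),box(0,0,8)]).round())
"
```

```text
t 9.93 tcp [509.2  31.2 181.5] ft [-0.1  0.8  0.5] gap 42.7 q [-0.08 -0.21  1.91  0.    1.44  1.49]
[[0.001, -0.02, -0.034], [-0.0, 0.0, 0.02]] rows 0.5
460 [(np.float64(-5.5), np.float64(-4.7)), (np.float64(86.0), np.float64(92.4))]
480 [(np.float64(-37.4), np.float64(-6.1)), (np.float64(81.1), np.float64(91.8))]
500 [(np.float64(-42.8), np.float64(-7.8)), (np.float64(79.3), np.float64(89.9))]
520 [(np.float64(-44.2), np.float64(-9.1)), (np.float64(77.7), np.float64(88.5))]
540 [(np.float64(-21.4), np.float64(-10.4)), (np.float64(77.0), np.float64(86.4))]
560 [(np.float64(-22.7), np.float64(-12.2)), (np.float64(74.4), np.float64(85.3))]
580 [(np.float64(-24.5), np.float64(-13.5)), (np.float64(72.5), np.float64(83.5))]
600 [(np.float64(-25.9), np.float64(26.3)), (np.float64(43.2), np.float64(82.5))]
620 [(np.float64(-27.7), np.float64(14.0)), (np.float64(42.4), np.float64(81.2))]
640 [(np.float64(-28.7), np.float64(18.8)), (np.float64(31.1), np.float64(80.1))]
[[318. 247.]
 [330.  69.]
 [261. 103.]
 [394. 112.]
 [326. 105.]]
```

View pics/w5.png

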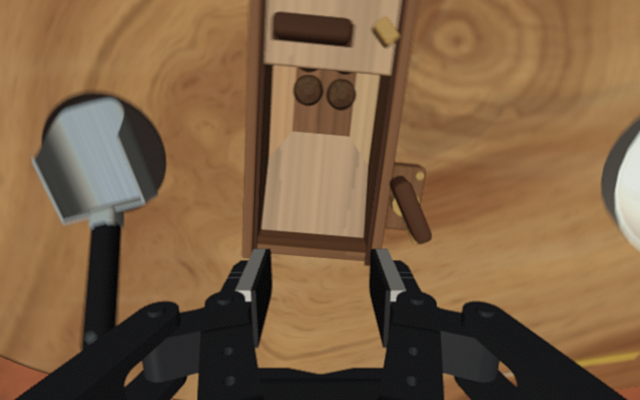

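Wrist view: lid edge at row ~70, open. Two nuts fully visible at (308,89) and (341,94), more under the lid edge; the latch is clear and the scoop's handle runs from (105,225) to (90,340).

```bash
sed -i 's/^YAW=.*/YAW=-4.1; BC=np.array([574,30.])/' h.py; python3 -c "
from h import *
f=pickle.load(open('pics/w5.pkl','rb'))
N=onplane(f,[(308,89),(341,94)],22); a=np.radians(YAW); print('nuts boxframe',[( (n[:2]-BC)@np.array([[np.cos(a),-np.sin(a)],[np.sin(a),np.cos(a)]])).round(1) for n in N])
plan(((435,210,140),down(-75.5)))"
```

```text
nuts boxframe [array([12.5, 13.9]), array([ 10.4, -15.1])]
t 9.93 tcp [509.2  31.2 181.5] ft [-0.1  0.8  0.5] gap 42.7 q [-0.08 -0.21  1.91  0.    1.44  1.49]
[[-0.714, 0.299, 0.166], [-0.0, 0.0, -0.082]] rows 4.7
```

Request:
move_arm([
  [[-0.714,0.299,0.1],[0,0,-0.082]],
  [[-0.714,0.299,0.1],[0,0,-0.082]],
  [[-0.714,0.299,0.1],[0,0,-0.082]],
  [[-0.714,0.299,0.1],[0,0,-0.082]],
  [[-0.714,0.299,0.1],[0,0,-0.082]],
  [[-0.714,0.299,0.16],[0,0,-0.082]],
  [[-0.714,0.299,0.16],[0,0,-0.082]],
  [[-0.714,0.299,0.16],[0,0,-0.082]],
])

```text
clock: 10.6
ee_pos: [432.4, 209.1, 140.6]
ee_rot: [0.795, -0.607, -0.0, 0.001]
ft_force: [0.2, -1.2, -0.4]
finger_gap: 42.4
```

```bash
python3 -c "
from h import *
from plant import eyes
f=eyes.grab_frame('wrist'); save(f,'w6'); pickle.dump(f,open('pics/w6.pkl','wb'))
plan(((435,210,100),down(-75.5)),((435,210,46),down(-75.5)))
P=cloud(f); im=f['pixels'].astype(int).sum(2)
m=(im<170)&(P[...,2]>50)&(P[...,2]<128)&(P[...,0]<500)&(abs(P[...,1]-210)<45)
v,u=np.nonzero(m); print(m.sum())
Q=P[m]
for x in range(390,490,10):
  q=Q[abs(Q[:,0]-x)<3]
  if len(q)>5: print(x,len(q),q[:,1].min().round(1),q[:,1].max().round(1),'z',np.median(q[:,2]).round(1))
G=P[(im>350)&(abs(P[...,0]-535)<75)&(abs(P[...,1]-235)<75)&(P[...,2]>5)&(P[...,2]<55)]
if len(G): print('trough',cv2.minAreaRect(G[:,:2].astype(np.float32)))
"
```

```text
t 10.65 tcp [433.2 208.8 141.5] ft [-0.3  0.4  0.3] gap 42.9 q [ 0.29 -0.25  2.01 -0.    1.38  1.6 ]
[[-0.003, -0.008, 0.166], [-0.0, -0.0, 0.004]] rows 1.0
[[-0.003, -0.008, 0.382], [-0.0, -0.0, 0.004]] rows 1.3
4965
390 8 199.5 206.1 z 119.0
400 354 190.4 212.0 z 121.8
410 420 191.8 214.3 z 114.6
420 440 194.2 216.9 z 106.2
430 408 196.6 219.6 z 97.8
440 392 199.8 222.8 z 88.8
450 355 202.2 225.0 z 80.3
460 330 204.5 227.8 z 71.6
470 287 207.8 229.5 z 63.0
trough ((523.6898803710938, 233.09889221191406), (92.32654571533203, 78.14917755126953), 14.88162612915039)
```

View pics/w6.png

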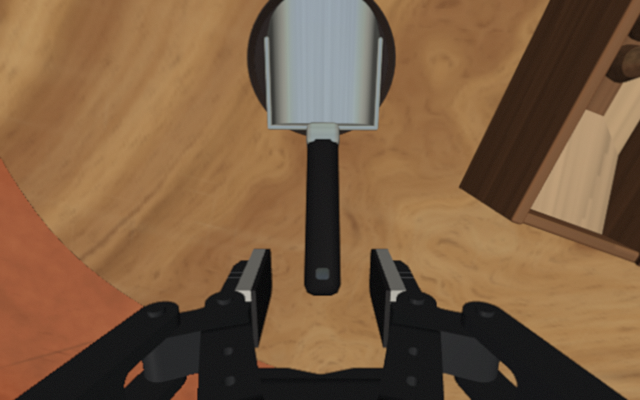

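The scoop is centred between the jaws (handle col ~322, yaw ~15°), with the grip at about (436,210,81). Descend and pinch.

Request:
move_arm([
  [[-0.003,-0.01,0.1],[0,0,0.002]],
  [[-0.003,-0.01,0.2],[0,0,0.002]],
  [[-0.003,-0.01,0.28],[0,0,0.002]],
  [[-0.003,-0.01,0.34],[0,0,0.002]],
  [[-0.003,-0.01,0.382],[0,0,0.002]],
  [[-0.003,-0.01,0.382],[0,0,0.002]],
])

```text
clock: 11.15
ee_pos: [434.4, 209.2, 43.9]
ee_rot: [0.792, -0.611, -0.001, 0.001]
ft_force: [-0.8, 1.2, 0.4]
finger_gap: 42.7
```

Request:
move_arm([
  [[0,0,0],[0,0,0]],
  [[0,0,0],[0,0,0]],
  [[0,0,0],[0,0,0]],
  [[0,0,0],[0,0,0]],
  [[0,0,0],[0,0,0]],
  [[0,0,0],[0,0,0]],
], claw=0, newtons=90)

```text
clock: 11.65
ee_pos: [436.4, 210.5, 47.2]
ee_rot: [0.792, -0.61, 0.001, -0.001]
ft_force: [-1.3, -2.4, 5.8]
finger_gap: 20.5
```

```bash
python3 -c "
from h import *
from plant import eyes
f=eyes.grab_frame('side'); save(f,'s7',(270,240,390,330),6)
plan(((433,209,46),down(-75.3)))"
```

```text
t 11.7 tcp [436.4 210.5  47.1] ft [-2.  -1.8  6.6] gap 20.4 q [ 0.3  -0.13  2.07 -0.    1.19  1.61]
[[0.002, 0.015, 0.005], [-0.001, -0.0, 0.0]] rows 0.1
```

View pics/s7.png

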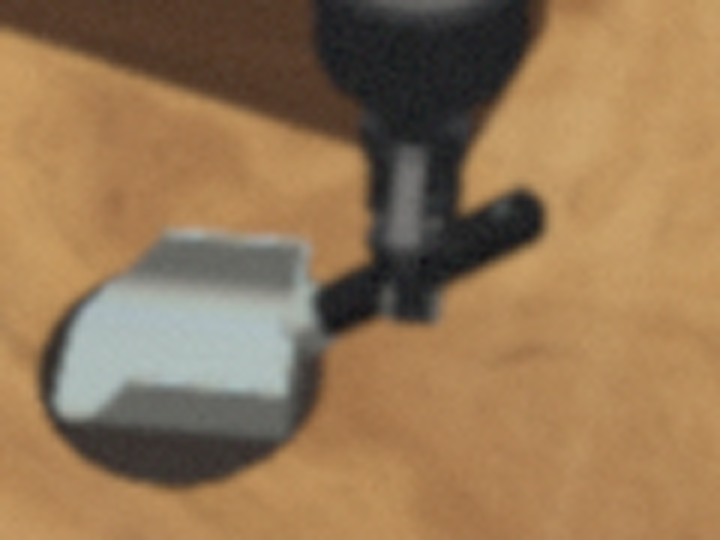

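Scoop is gripped at mid-handle with the fingertips below it. Lift it and move above the box's front end.

```bash
cat >> h.py <<'E'
def H(R,p): m=np.eye(4); m[:3,:3]=R; m[:3,3]=p; return m
def S(origin,yaw,phi,roll=0): return H(Ro.from_euler('ZYX',[yaw,-phi,roll],degrees=True).as_matrix(),origin)
T0=H(down(-75.2),[436.4,210.5,47.1]); M=np.linalg.inv(T0)@S([525.5,233.7,7],14.9,0)
def tool(Sm): T=Sm@np.linalg.inv(M); return T[:3,3],T[:3,:3]
def nose(p,yaw,phi):
    s=S([0,0,0],yaw,phi); o=np.array(p)-s[:3,:3]@[47,0,0]; return tool(S(o,yaw,phi))
E
python3 -c "
from h import *
plan(((436.4,210.5,165),down(-75.2)),nose(box(-14,0,125),YAW,0))
for w in (-14,9,-25),(75,9,-6): print(nose(box(w[0],0,w[1]),YAW,w[2])[0].round())"
```

```text
t 11.7 tcp [436.4 210.5  47.1] ft [-2.  -1.8  6.6] gap 20.4 q [ 0.3  -0.13  2.07 -0.    1.19  1.61]
[[0.0, -0.001, -0.471], [-0.001, -0.0, -0.0]] rows 2.8
[[0.639, 0.229, -0.472], [-0.001, -0.0, 0.105]] rows 4.1
[451.  39. 104.]
[515.  35.  63.]
```

Request:
move_arm([
  [[0,0,-0.06],[0,0,0]],
  [[0,0,-0.16],[0,0,0]],
  [[0,0,-0.28],[0,0,0]],
  [[0,0,-0.4],[0,0,0]],
  [[0,0,-0.47],[0,0,0]],
  [[0.13,0.045,-0.47],[0,0,0.02]],
  [[0.26,0.09,-0.47],[0,0,0.04]],
  [[0.39,0.14,-0.47],[0,0,0.065]],
  [[0.52,0.19,-0.47],[0,0,0.085]],
  [[0.6,0.21,-0.47],[0,0,0.1]],
  [[0.639,0.229,-0.47],[0,0,0.105]],
  [[0.639,0.229,-0.47],[0,0,0.105]],
])

```text
clock: 12.7
ee_pos: [419.9, 39.7, 162.6]
ee_rot: [-0.68, 0.733, 0.0, -0.0]
ft_force: [-0.4, 1.0, -1.7]
finger_gap: 20.4
```

```bash
python3 -c "
from h import *
from plant import eyes,telemetry
f=eyes.grab_frame('wrist'); s=telemetry.state(); print(cam(f)[0]@s['ee_pos']+cam(f)[1]); pickle.dump(f,open('pics/w8.pkl','wb'))
plan(nose(box(-14,0,100),YAW,-25),nose(box(-14,0,50),YAW,-25),nose(box(-14,0,15),YAW,-25))"
```

```text
[ -0.19319656  22.03682262 177.3538975 ]
t 12.75 tcp [420.1  40.8 162.7] ft [-0.5 -0.1 -1.6] gap 20.3 q [-0.08 -0.44  2.12  0.    1.46  1.56]
[[-0.003, -0.124, -0.13], [-0.139, 0.001, -0.0]] rows 3.5
[[-0.003, -0.125, 0.07], [-0.139, 0.001, -0.0]] rows 1.2
[[-0.003, -0.125, 0.21], [-0.139, 0.001, -0.0]] rows 0.8
```

Request:
move_arm([
  [[-0.001,-0.04,-0.05],[-0.045,0,0]],
  [[-0.002,-0.08,-0.1],[-0.09,0,0]],
  [[-0.003,-0.12,-0.13],[-0.139,0,0]],
  [[-0.003,-0.124,-0.13],[-0.139,0,0]],
  [[-0.003,-0.124,-0.13],[-0.139,0,0]],
  [[-0.003,-0.124,-0.13],[-0.139,0,0]],
])

```text
clock: 13.25
ee_pos: [451.7, 40.7, 194.4]
ee_rot: [-0.665, 0.714, 0.159, -0.148]
ft_force: [-0.2, -0.1, -1.7]
finger_gap: 20.6
```

```bash
python3 -c "
from h import *
from plant import eyes,telemetry
f=eyes.grab_frame('wrist'); s=telemetry.state(); print(cam(f)[0]@s['ee_pos']+cam(f)[1]); pickle.dump(f,open('pics/w9.pkl','wb'))
# where is the scoop floor/nose in the wrist cam vs predicted
T=H(Ro.from_quat(s['ee_rot']).as_matrix(),s['ee_pos'])@M
P=cloud(f); L=(P.reshape(-1,3)-T[:3,3])@T[:3,:3]; ok=np.isfinite(L[:,0])&(abs(L[:,1])<15)&(L[:,0]>-45)&(L[:,0]<70)&(L[:,2]>-15)&(L[:,2]<40)
for x in range(-40,70,6):
  q=L[ok&(abs(L[:,0]-x)<3)]; print(x,len(q),np.percentile(q[:,2],[5,50,95]).round(1) if len(q) else '')
e=L[np.isfinite(L[:,0])&(abs(L[:,0]+20)<6)&(L[:,2]>20)&(L[:,2]<45)&(abs(L[:,1])<60)]; print('side walls',len(e),e[:,1].min() if len(e) else 0,e[:,1].max() if len(e) else 0)
print('nose',(T@[47,0,0,1])[:3].round(1),box(-14,0,100).round(1))
print('nose proj',proj(f,[(T@[47,y,3,1])[:3] for y in(-20,0,20)]).round())
save(f,'w9')
plan(nose(box(-14,0,50),YAW,-25),nose(box(-14,0,12),YAW,-25))"
```

```text
[  1.0554226   22.5752359  177.19302227]
-40 577 [0.4 1.4 2.4]
-34 593 [0.4 1.4 2.5]
-28 599 [0.2 1.4 2.5]
-22 599 [0.1 1.4 2.4]
-16 658 [0.2 1.3 2.4]
-10 667 [0.2 1.3 2.4]
-4 673 [0.1 1.3 2.4]
2 683 [0.2 1.2 2.3]
8 729 [-0.   1.1  2.3]
14 723 [-0.2  1.1  2.2]
20 758 [-0.1  1.   2.1]
26 509 [-0.2  1.   2.2]
32 0 
38 0 
44 0 
50 0 
56 0 
62 0 
68 0 
side walls 815 -38.29156343967561 40.02009723648835
nose [559.9  32.7  99.7] [560.  31. 100.]
nose proj [[364. -49.]
 [323. -48.]
 [282. -48.]]
t 13.3 tcp [451.2  40.7 194.9] ft [-0.5 -0.6 -1.3] gap 20.7 q [-0.07 -0.03  1.77 -0.    1.84  1.57]
[[0.006, -0.085, 0.18], [0.0, 0.0, 0.001]] rows 1.2
[[0.006, -0.149, 0.318], [0.0, 0.0, 0.001]] rows 0.9
```

View pics/w9.png

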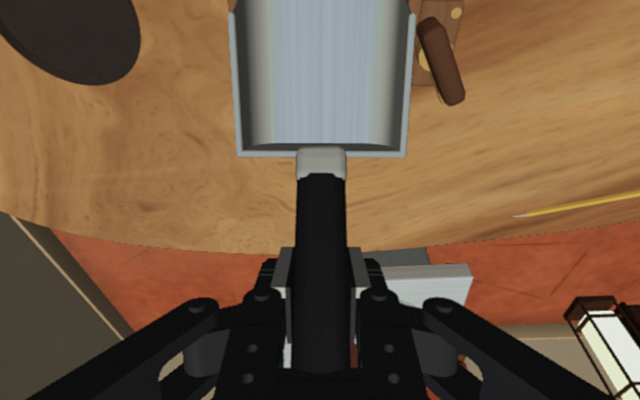

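The scoop sits true in the jaws (floor within 1 mm of the model, tool frame rigid under tilt). Descend onto the front ramp.

Request:
move_arm([
  [[0.006,-0.03,0.06],[0,0,0.001]],
  [[0.006,-0.06,0.12],[0,0,0.001]],
  [[0.006,-0.09,0.185],[0,0,0.001]],
  [[0.006,-0.115,0.24],[0,0,0.001]],
  [[0.006,-0.135,0.285],[0,0,0.001]],
  [[0.006,-0.149,0.317],[0,0,0.001]],
  [[0.006,-0.149,0.317],[0,0,0.001]],
  [[0.006,-0.149,0.317],[0,0,0.001]],
])

```text
clock: 13.97
ee_pos: [451.4, 38.5, 108.4]
ee_rot: [-0.664, 0.716, 0.158, -0.148]
ft_force: [0.1, -0.1, -0.7]
finger_gap: 20.3
```

```bash
cat >> h.py <<'E'
def where():
    from plant import telemetry
    s=telemetry.state(); T=H(Ro.from_quat(s['ee_rot']).as_matrix(),s['ee_pos'])@M; n=(T@[47,0,0,1])[:3]; a=np.radians(YAW)
    e=Ro.from_matrix(T[:3,:3]).as_euler('ZYX',degrees=True); d=n[:2]-BC
    print("nose box",(d@np.array([[np.cos(a),-np.sin(a)],[np.sin(a),np.cos(a)]])).round(1),"z",n[2].round(1),"yaw,phi,roll",e.round(1)*[1,-1,1])
E
python3 -c "
from h import *
where()
plan(*[nose(box(x,0,z),YAW,p) for x,z,p in((-12,9.5,-25),(0,9.5,-22),(15,9.5,-18.5),(30,9.5,-15),(45,9.5,-12),(60,9.5,-9),(72,9.5,-7),(76,10,-5))])"
```

```text
nose box [-13.8  -1. ] z 13.2 yaw,phi,roll [ -4.2 -25.   -0. ]
t 13.97 tcp [451.4  38.5 108.4] ft [ 0.1 -0.1 -0.7] gap 20.3 q [-0.08  0.06  1.83 -0.    1.69  1.57]
[[-0.003, -0.013, 0.011], [0.0, 0.0, -0.001]] rows 0.1
[[-0.003, -0.049, 0.02], [0.017, 0.0, -0.001]] rows 0.4
[[-0.003, -0.096, 0.029], [0.036, 0.0, -0.001]] rows 0.5
[[-0.004, -0.146, 0.039], [0.056, -0.0, -0.001]] rows 0.5
[[-0.004, -0.198, 0.043], [0.072, -0.0, -0.001]] rows 0.4
[[-0.004, -0.251, 0.048], [0.089, -0.0, -0.001]] rows 0.4
[[-0.004, -0.295, 0.048], [0.1, -0.0, -0.001]] rows 0.3
[[-0.004, -0.31, 0.06], [0.111, -0.0, -0.001]] rows 0.3
```

Request:
move_arm([
  [[-0.003,-0.013,0.011],[0,0,0]],
  [[-0.003,-0.03,0.015],[0.008,0,0]],
  [[-0.003,-0.049,0.02],[0.017,0,0]],
  [[-0.003,-0.072,0.025],[0.026,0,0]],
  [[-0.003,-0.096,0.029],[0.036,0,0]],
  [[-0.003,-0.12,0.034],[0.046,0,0]],
  [[-0.004,-0.146,0.039],[0.056,0,0]],
  [[-0.004,-0.146,0.039],[0.056,0,0]],
])

```text
clock: 14.63
ee_pos: [480.8, 37.1, 84.0]
ee_rot: [-0.674, 0.727, 0.094, -0.088]
ft_force: [-0.6, -0.6, -1.1]
finger_gap: 20.5
```

```bash
python3 -c "
from h import *
where()
plan(*[nose(box(x,0,z),YAW,p) for x,z,p in((40,9,-11),(50,9,-9),(60,9,-7),(70,9,-5),(76,9,-3))])"
```

```text
nose box [30.7 -0.4] z 9.6 yaw,phi,roll [ -4.2 -14.8  -0. ]
t 14.63 tcp [480.8  37.1  84. ] ft [-0.6 -0.6 -1.1] gap 20.5 q [-0.08  0.02  1.88 -0.    1.5   1.57]
[[-0.0, -0.027, 0.031], [0.021, -0.0, -0.001]] rows 0.5
[[-0.0, -0.062, 0.04], [0.032, -0.0, -0.001]] rows 0.3
[[-0.001, -0.097, 0.05], [0.044, -0.0, -0.001]] rows 0.3
[[-0.001, -0.133, 0.06], [0.055, -0.0, -0.001]] rows 0.3
[[-0.001, -0.155, 0.074], [0.066, -0.0, -0.001]] rows 0.3
```

Request:
move_arm([
  [[0,-0.015,0.02],[0.011,0,0]],
  [[0,-0.027,0.031],[0.021,0,0]],
  [[0,-0.045,0.035],[0.027,0,0]],
  [[0,-0.062,0.04],[0.032,0,0]],
  [[0,-0.08,0.045],[0.038,0,0]],
  [[0,-0.097,0.05],[0.044,0,0]],
  [[0,-0.115,0.055],[0.05,0,0]],
  [[0,-0.133,0.06],[0.055,0,0]],
  [[0,-0.133,0.06],[0.055,0,0]],
])

```text
clock: 15.38
ee_pos: [509.6, 34.8, 60.8]
ee_rot: [-0.679, 0.733, 0.031, -0.03]
ft_force: [0.8, -0.0, -1.4]
finger_gap: 20.3
```

```bash
cat > seenuts.py <<'E'
from h import *
from plant import eyes,telemetry
f=eyes.grab_frame('wrist'); s=telemetry.state(); T=H(Ro.from_quat(s['ee_rot']).as_matrix(),s['ee_pos'])@M
P=cloud(f); L=((P.reshape(-1,3)-T[:3,3])@T[:3,:3]).reshape(400,640,3); rgb=f['pixels'].astype(int)
m=np.isfinite(L[...,0])&(L[...,0]>-46)&(L[...,0]<75)&(abs(L[...,1])<33)&(L[...,2]>9)&(L[...,2]<45)&(rgb[...,0]>rgb[...,2]+25)&(rgb.sum(2)<330)
n,lab,st,_=cv2.connectedComponentsWithStats(m.astype(np.uint8))
for i in range(1,n):
    if st[i,4]>60: q=L[lab==i]; print('blob',st[i].tolist(),'scoopframe x %.0f..%.0f y %.0f..%.0f z %.0f..%.0f'%tuple(np.ravel(np.percentile(q,[3,97],axis=0).T)))
np.save('pics/last_rgb.npy',f['pixels']); pickle.dump(f,open('pics/last.pkl','wb'))
E
python3 -c "
from h import *
where()
plan(*[nose(box(x,0,z),YAW,p) for x,z,p in((76,9,-2),(79,10,2),(78,12,8))])"; python3 seenuts.py
```

```text
nose box [70.5 -0.7] z 8.9 yaw,phi,roll [-4.2 -4.9 -0.1]
t 15.38 tcp [509.6  34.8  60.8] ft [ 0.8 -0.  -1.4] gap 20.3 q [-0.08 -0.01  1.94 -0.    1.3   1.57]
[[-0.001, -0.014, 0.026], [0.016, -0.0, -0.001]] rows 0.4
[[-0.001, -0.018, 0.061], [0.038, -0.0, -0.001]] rows 0.6
[[-0.001, -0.007, 0.114], [0.072, -0.001, -0.001]] rows 0.8
blob [264, 49, 33, 6, 157] scoopframe x -1..1 y 14..27 z 16..23
```

```bash
python3 -c "
from h import *
plan(*[nose(box(x,0,z),YAW,p) for x,z,p in((76,9.5,-2.5),(80,10.5,0),(80,18,4),(79,27,9),(78,30,11))])"
```

```text
t 15.43 tcp [509.7  34.8  61. ] ft [ 0.8 -0.7 -0.1] gap 20.6 q [-0.08 -0.01  1.94 -0.    1.3   1.57]
[[-0.001, -0.015, 0.02], [0.013, -0.0, -0.001]] rows 0.3
[[-0.001, -0.025, 0.04], [0.027, -0.0, -0.001]] rows 0.3
[[-0.001, -0.016, 0.05], [0.05, -0.0, -0.001]] rows 0.6
[[-0.001, -0.005, 0.064], [0.077, -0.001, -0.001]] rows 0.7
[[-0.001, 0.0, 0.073], [0.088, -0.001, -0.001]] rows 0.3
```

Request:
move_arm([
  [[0,-0.015,0.02],[0.013,0,0]],
  [[0,-0.025,0.04],[0.027,0,0]],
  [[0,-0.025,0.04],[0.027,0,0]],
  [[0,-0.02,0.045],[0.038,0,0]],
  [[0,-0.016,0.05],[0.05,0,0]],
  [[0,-0.01,0.057],[0.064,0,0]],
  [[0,-0.005,0.064],[0.077,0,0]],
  [[0,0,0.073],[0.088,0,0]],
  [[0,0,0.073],[0.088,0,0]],
  [[0,0,0.073],[0.088,0,0]],
])

```text
clock: 16.27
ee_pos: [506.3, 35.1, 42.0]
ee_rot: [-0.677, 0.73, -0.069, 0.063]
ft_force: [0.0, 0.4, -2.1]
finger_gap: 20.3
```

```bash
python3 -c "
from h import *
where()
plan(*[nose(box(x,0,z),YAW,p) for x,z,p in((76,36,10),(60,46,10),(40,52,9),(22,58,9),(15,75,9),(15,105,9))])"; python3 seenuts.py
```

```text
nose box [76.2 -0.6] z 28.3 yaw,phi,roll [-4.2 10.7 -0.1]
t 16.27 tcp [506.3  35.1  42. ] ft [ 0.   0.4 -2.1] gap 20.3 q [-0.08 -0.19  2.15 -0.    1.    1.57]
[[-0.001, -0.007, -0.037], [-0.004, -0.001, -0.001]] rows 0.2
[[-0.001, 0.049, -0.088], [-0.004, -0.001, -0.001]] rows 0.5
[[-0.0, 0.12, -0.136], [-0.009, -0.001, -0.001]] rows 0.5
[[-0.0, 0.186, -0.173], [-0.009, -0.001, -0.001]] rows 0.5
[[0.0, 0.201, -0.245], [-0.009, -0.001, -0.001]] rows 0.4
[[0.0, 0.179, -0.363], [-0.009, -0.001, -0.001]] rows 0.7
blob [251, 17, 53, 42, 1671] scoopframe x -2..13 y 11..32 z 18..27
blob [302, 17, 92, 28, 1375] scoopframe x 4..14 y -31..5 z 16..26
```

Request:
move_arm([
  [[0,-0.007,-0.037],[-0.002,0,0]],
  [[0,0.02,-0.06],[-0.004,0,0]],
  [[0,0.049,-0.088],[-0.004,0,0]],
  [[0,0.085,-0.112],[-0.006,0,0]],
  [[0,0.12,-0.136],[-0.009,0,0]],
  [[0,0.155,-0.155],[-0.009,0,0]],
  [[0,0.186,-0.173],[-0.009,0,0]],
  [[0,0.195,-0.21],[-0.009,0,0]],
  [[0,0.201,-0.245],[-0.009,0,0]],
  [[0,0.19,-0.31],[-0.009,0,0]],
  [[0,0.179,-0.363],[-0.009,0,0]],
  [[0,0.179,-0.363],[-0.009,0,0]],
])

```text
clock: 17.32
ee_pos: [450.3, 39.4, 129.3]
ee_rot: [-0.678, 0.731, -0.063, 0.058]
ft_force: [-0.2, 0.0, -1.1]
finger_gap: 20.6
```

```bash
python3 seenuts.py; python3 -c "
from h import *
where()
f=pickle.load(open('pics/last.pkl','rb')); save(f,'last1',(200,0,440,180),2.5)
b=np.array([522,-286.])
plan(nose([*box(15,0,0)[:2],150],YAW,9),nose([505,-286,150],0,9))"
```

```text
blob [251, 0, 144, 59, 5097] scoopframe x 3..22 y -30..31 z 20..28
nose box [18.7 -0.3] z 111.0 yaw,phi,roll [-4.2  9.6 -0.1]
t 17.37 tcp [449.3  39.5 127.3] ft [-0.  -0.5 -1.1] gap 20.2 q [-0.08 -0.46  2.2  -0.    1.24  1.57]
[[0.0, -0.013, -0.162], [-0.003, -0.001, -0.001]] rows 1.0
[[1.323, 0.222, -0.2], [-0.003, -0.004, -0.023]] rows 8.1
```

View pics/last1.png

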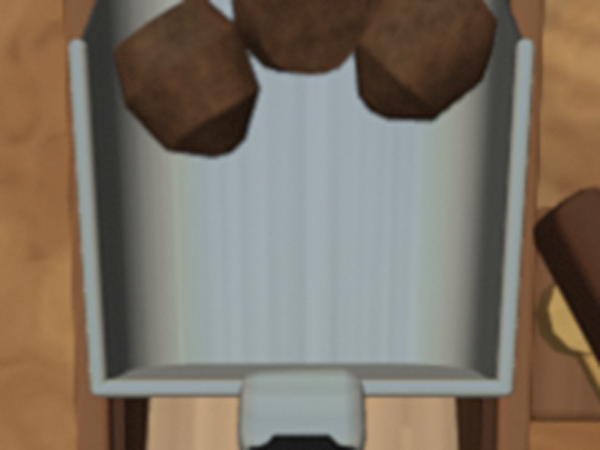

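Three nuts sit in the scoop's middle, at crop (190,80), (305,30) and (430,55). Tilt the nose up more over the box to seat them, then carry.

```bash
python3 -c "
from h import *
plan(nose([*box(10,0,0)[:2],160],YAW,16),nose([*box(10,0,0)[:2],160],YAW,22))"
```

```text
t 17.37 tcp [449.3  39.5 127.3] ft [-0.  -0.5 -1.1] gap 20.2 q [-0.08 -0.46  2.2  -0.    1.24  1.57]
[[0.0, 0.016, -0.136], [0.035, -0.001, -0.001]] rows 0.9
[[0.0, 0.023, -0.076], [0.069, -0.001, -0.001]] rows 0.8
```

Request:
move_arm([
  [[0,0.01,-0.07],[0.012,0,0]],
  [[0,0.016,-0.136],[0.035,0,0]],
  [[0,0.02,-0.11],[0.052,0,0]],
  [[0,0.023,-0.076],[0.069,0,0]],
  [[0,0.023,-0.076],[0.069,0,0]],
  [[0,0.023,-0.076],[0.069,0,0]],
])

```text
clock: 17.87
ee_pos: [436.8, 40.4, 140.0]
ee_rot: [-0.668, 0.72, -0.137, 0.126]
ft_force: [0.2, 1.5, -1.6]
finger_gap: 20.4
```

```bash
python3 seenuts.py; python3 -c "
from h import *
from plant import eyes,telemetry
where()
s=telemetry.state(); T=H(Ro.from_quat(s['ee_rot']).as_matrix(),s['ee_pos'])@M
for n in('top','side'):
  f=eyes.grab_frame(n); P=cloud(f); L=((P.reshape(-1,3)-T[:3,3])@T[:3,:3]).reshape(400,640,3); rgb=f['pixels'].astype(int)
  m=(abs(L[...,0])<70)&(abs(L[...,1])<38)&(L[...,2]>5)&(L[...,2]<60)&(rgb.sum(2)<300)
  k,lab,st,_=cv2.connectedComponentsWithStats(m.astype(np.uint8))
  for i in range(1,k):
    if st[i,4]>6: print(n,st[i].tolist(),L[lab==i].mean(0).round(),np.ptp(L[lab==i],axis=0).round())
  # nuts left in the box
b=np.array([522,-286.])
plan(nose([420,0,190],0,22),nose([500,-286,190],0,22))"
```

```text
blob [251, 0, 145, 67, 5208] scoopframe x -4..20 y -29..31 z 16..26
nose box [ 7.4 -0.2] z 154.9 yaw,phi,roll [-4.2 21.5 -0.1]
top [283, 199, 29, 17, 256] [18.  4. 20.] [44. 75. 28.]
top [283, 217, 2, 10, 17] [-26.  36.  17.] [32.  1. 23.]
top [291, 236, 9, 8, 48] [-59.  -1.  55.] [18. 21. 11.]
side [311, 191, 32, 32, 259] [ 7.  6. 21.] [64. 76. 28.]
side [333, 205, 23, 17, 87] [-55.  14.  42.] [36. 48. 53.]
side [333, 223, 5, 3, 9] [-45.  36.  13.] [10.  4. 11.]
t 18.02 tcp [438.5  40.2 142.1] ft [-0.7  0.8 -1.5] gap 20.6 q [-0.08 -0.71  2.35 -0.    1.12  1.57]
[[0.208, 0.543, -0.357], [0.002, -0.009, -0.022]] rows 4.1
[[1.324, 0.167, -0.206], [0.002, -0.009, -0.022]] rows 7.1
```

```bash
python3 -c "
from h import *
where()
plan(nose([570,28,205],-4,22),nose([560,-60,205],-3,22),nose([535,-160,205],-2,22))"
```

```text
nose box [ 8.2 -0.3] z 156.0 yaw,phi,roll [-4.2 21.6 -0.1]
t 18.02 tcp [438.5  40.2 142.1] ft [-0.7  0.8 -1.5] gap 20.6 q [-0.08 -0.71  2.35 -0.    1.12  1.57]
[[0.011, -0.026, -0.196], [0.002, -0.001, -0.001]] rows 1.2
[[0.375, -0.014, -0.2], [0.002, -0.003, -0.006]] rows 2.2
[[0.791, 0.051, -0.225], [0.002, -0.005, -0.011]] rows 2.5
```

Request:
move_arm([
  [[0,-0.01,-0.05],[0,0,0]],
  [[0,-0.02,-0.12],[0,0,0]],
  [[0.011,-0.026,-0.196],[0,0,0]],
  [[0.06,-0.024,-0.2],[0,0,0]],
  [[0.14,-0.02,-0.2],[0,0,0]],
  [[0.23,-0.018,-0.2],[0,0,-0.003]],
  [[0.32,-0.015,-0.2],[0,0,-0.005]],
  [[0.42,-0.01,-0.203],[0,0,-0.006]],
  [[0.52,0.005,-0.21],[0,0,-0.008]],
  [[0.62,0.02,-0.215],[0,0,-0.01]],
  [[0.71,0.035,-0.22],[0,0,-0.011]],
  [[0.79,0.051,-0.225],[0,0,-0.011]],
])

```text
clock: 19.02
ee_pos: [390.4, -156.3, 190.2]
ee_rot: [-0.68, 0.709, -0.141, 0.124]
ft_force: [-0.2, -0.8, -1.4]
finger_gap: 20.2
```

```bash
python3 seenuts.py; python3 -c "
from h import *
plan(nose([500,-286,190],0,20),nose([500,-286,100],0,20),nose([500,-286,88],0,10),nose([500,-286,85],0,0))"
```

```text
blob [289, 0, 109, 40, 2876] scoopframe x 9..22 y -28..16 z 17..28
blob [258, 16, 41, 51, 1596] scoopframe x -4..15 y 17..32 z 20..27
t 19.07 tcp [ 389.6 -159.   190.1] ft [-1.5 -0.9 -0.7] gap 20.4 q [-0.73 -0.8   2.32  0.23  1.32  0.87]
[[0.511, 0.122, 0.004], [-0.008, -0.011, -0.012]] rows 3.2
[[0.505, 0.254, 0.339], [-0.008, -0.011, -0.012]] rows 2.2
[[0.506, 0.233, 0.291], [-0.064, -0.01, -0.013]] rows 1.4
[[0.506, 0.183, 0.217], [-0.12, -0.008, -0.013]] rows 1.4
```

Request:
move_arm([
  [[0.07,0.015,0],[0,-0.001,-0.001]],
  [[0.16,0.035,0],[-0.002,-0.003,-0.003]],
  [[0.26,0.06,0],[-0.004,-0.005,-0.006]],
  [[0.36,0.085,0.002],[-0.006,-0.008,-0.009]],
  [[0.45,0.108,0.004],[-0.008,-0.011,-0.012]],
  [[0.511,0.122,0.004],[-0.008,-0.011,-0.012]],
  [[0.511,0.122,0.004],[-0.008,-0.011,-0.012]],
  [[0.509,0.15,0.08],[-0.008,-0.011,-0.012]],
  [[0.507,0.2,0.2],[-0.008,-0.011,-0.012]],
  [[0.505,0.235,0.29],[-0.008,-0.011,-0.012]],
  [[0.505,0.254,0.335],[-0.008,-0.011,-0.012]],
  [[0.505,0.254,0.335],[-0.008,-0.011,-0.012]],
])

```text
clock: 20.07
ee_pos: [355.7, -277.8, 85.9]
ee_rot: [0.698, -0.695, 0.118, -0.126]
ft_force: [-0.3, -0.1, -1.6]
finger_gap: 20.2
```

```bash
python3 seenuts.py; cat > rim.py <<'E'
from h import *
from plant import eyes
for n in('wrist','top','side'):
    f=eyes.grab_frame(n); P=cloud(f); rgb=f['pixels'].astype(int)
    m=(P[...,2]>54)&(P[...,2]<64)&(np.hypot(P[...,0]-522,P[...,1]+286)<95)&(rgb.min(2)>120); Q=P[m][:,:2]
    if len(Q)>10:
        A=np.c_[2*Q,np.ones(len(Q))]; s=np.linalg.lstsq(A,(Q**2).sum(1),rcond=None)[0]; print(n,len(Q),'bowl',s[:2].round(1),'r',np.sqrt(s[2]+s[0]**2+s[1]**2).round(1))
E
python3 rim.py; python3 -c "
from h import *
where()
plan(*[nose([500,-286,z],0,p) for z,p in((90,10),(85,0),(83,-10),(80,-20),(75,-30),(70,-40),(66,-50),(66,-58))])"
```

```text
blob [307, 50, 85, 94, 4238] scoopframe x -41..-3 y -29..6 z 15..26
blob [258, 89, 43, 55, 1826] scoopframe x -43..-19 y 14..32 z 17..25
wrist 927 bowl [ 517. -283.] r 69.8
top 246 bowl [ 523.3 -284.3] r 71.1
side 166 bowl [ 519.7 -282.3] r 71.1
nose box [ -49.5 -315.3] z 102.2 yaw,phi,roll [ 0.3 20.2  0.1]
t 20.27 tcp [ 357.7 -281.3   91.7] ft [ 0.2  0.2 -1.5] gap 20.2 q [-1.04 -0.47  2.3   0.33  1.16  0.42]
[[0.017, -0.013, -0.053], [-0.057, 0.001, 0.002]] rows 1.4
[[0.016, -0.058, -0.121], [-0.112, 0.001, 0.002]] rows 1.4
[[0.016, -0.122, -0.189], [-0.168, 0.001, 0.002]] rows 1.4
[[0.017, -0.197, -0.241], [-0.224, 0.001, 0.002]] rows 1.4
[[0.017, -0.278, -0.271], [-0.279, 0.001, 0.002]] rows 1.4
[[0.017, -0.367, -0.284], [-0.335, 0.001, 0.002]] rows 1.4
[[0.017, -0.461, -0.284], [-0.39, 0.001, 0.002]] rows 1.4
[[0.018, -0.542, -0.284], [-0.435, 0.001, 0.002]] rows 1.1
```

The nuts have slid to the back of the scoop, and three cameras agree on the bowl at about (520,-284). Plan the tip with the nose at x=492.

```bash
python3 -c "
from h import *
plan(*[nose([492,-284,z],0,p) for z,p in((90,5),(84,-8),(80,-20),(78,-25),(74,-30),(70,-36),(68,-42),(66,-50))])"
```

```text
t 20.27 tcp [ 357.7 -281.3   91.7] ft [ 0.2  0.2 -1.5] gap 20.2 q [-1.04 -0.47  2.3   0.33  1.16  0.42]
[[0.008, -0.007, -0.109], [-0.085, 0.001, 0.002]] rows 2.1
[[0.008, -0.079, -0.19], [-0.157, 0.001, 0.002]] rows 1.8
[[0.008, -0.167, -0.252], [-0.224, 0.001, 0.002]] rows 1.7
[[0.008, -0.207, -0.271], [-0.251, 0.001, 0.002]] rows 0.7
[[0.009, -0.247, -0.278], [-0.279, 0.001, 0.002]] rows 0.7
[[0.009, -0.298, -0.284], [-0.312, 0.001, 0.002]] rows 0.8
[[0.009, -0.354, -0.292], [-0.346, 0.001, 0.002]] rows 0.8
[[0.009, -0.431, -0.295], [-0.39, 0.001, 0.002]] rows 1.1
```

Request:
move_arm([
  [[0.008,0,-0.06],[-0.04,0,0.002]],
  [[0.008,-0.007,-0.109],[-0.075,0,0.002]],
  [[0.008,-0.04,-0.15],[-0.115,0,0.002]],
  [[0.008,-0.079,-0.19],[-0.157,0,0.002]],
  [[0.008,-0.12,-0.225],[-0.19,0,0.002]],
  [[0.008,-0.167,-0.252],[-0.224,0,0.002]],
  [[0.008,-0.207,-0.271],[-0.251,0,0.002]],
  [[0.008,-0.207,-0.271],[-0.251,0,0.002]],
  [[0.009,-0.247,-0.278],[-0.279,0,0.002]],
  [[0.009,-0.247,-0.278],[-0.279,0,0.002]],
  [[0.009,-0.298,-0.284],[-0.312,0,0.002]],
  [[0.009,-0.298,-0.284],[-0.312,0,0.002]],
])

```text
clock: 21.27
ee_pos: [403.6, -282.6, 179.6]
ee_rot: [0.673, -0.672, -0.221, 0.217]
ft_force: [-0.3, 0.1, -2.3]
finger_gap: 20.2
```

```bash
cat > bowlnuts.py <<'E'
from h import *
from plant import eyes
for n in('top','side','wrist'):
    f=eyes.grab_frame(n); P=cloud(f); rgb=f['pixels'].astype(int)
    m=(np.hypot(P[...,0]-520,P[...,1]+284)<68)&(P[...,2]>3)&(P[...,2]<58)&(rgb[...,0]>rgb[...,2]+20)&(rgb.sum(2)<330)
    k,lab,st,_=cv2.connectedComponentsWithStats(m.astype(np.uint8))
    for i in range(1,k):
        if st[i,4]>8: print(n,'inbowl',st[i].tolist(),P[lab==i].mean(0).round(),np.ptp(P[lab==i],axis=0).round())
E
python3 seenuts.py; python3 bowlnuts.py; python3 -c "
from h import *
where()
plan(*[nose([492,-284,z],0,p) for z,p in((68,-42),(66,-50),(64,-60))])"
```

```text
top inbowl [409, 211, 10, 8, 45] [ 527. -303.   29.] [21. 26. 15.]
side inbowl [361, 174, 11, 9, 59] [ 519. -288.   27.] [35. 49. 18.]
side inbowl [347, 181, 7, 7, 9] [ 556. -230.   37.] [25. 15.  8.]
nose box [ -59.9 -318.5] z 69.3 yaw,phi,roll [  0.1 -35.8   0.3]
t 21.47 tcp [ 402.1 -283.3  183.2] ft [ 0.9 -0.3 -1.4] gap 20.6 q [-0.57  0.16  1.64 -0.34  1.87  0.99]
[[0.001, -0.025, -0.056], [-0.034, 0.001, 0.001]] rows 0.9
[[0.001, -0.066, -0.122], [-0.079, 0.001, 0.001]] rows 1.1
[[0.0, -0.129, -0.198], [-0.134, 0.001, 0.001]] rows 1.4
```

Request:
move_arm([
  [[0,-0.025,-0.056],[-0.034,0,0]],
  [[0,-0.066,-0.122],[-0.079,0,0]],
  [[0,-0.066,-0.122],[-0.079,0,0]],
  [[0,-0.066,-0.122],[-0.079,0,0]],
  [[0,-0.066,-0.122],[-0.079,0,0]],
])

```text
clock: 21.88
ee_pos: [433.2, -283.2, 197.6]
ee_rot: [-0.64, 0.641, 0.301, -0.298]
ft_force: [-0.0, 0.0, -0.9]
finger_gap: 20.4
```

```bash
python3 seenuts.py; python3 -c "
from h import *
where()
plan(*[nose(p,0,f) for p,f in(([480,-284,100],-40),([440,-250,150],-10),([440,-150,190],0))])"
```

```text
nose box [ -59.7 -318.5] z 66.2 yaw,phi,roll [  0.2 -50.    0.3]
t 21.93 tcp [ 433.1 -283.4  198.5] ft [ 0.6  0.  -1.4] gap 20.3 q [-0.51  0.36  1.46 -0.44  2.08  1.  ]
[[0.001, 0.153, 0.048], [0.056, 0.001, 0.001]] rows 1.4
[[-0.134, 0.363, 0.339], [0.222, 0.001, 0.0]] rows 4.2
[[-0.534, 0.436, 0.326], [0.278, 0.001, 0.0]] rows 2.4
```

```bash
python3 -c "
from h import *
plan(*[nose(p,0,f) for p,f in(([484,-284,100],-45),([490,-270,150],-30),([520,-180,200],-15),([560,-90,220],-5))])"
```

```text
t 21.93 tcp [ 433.1 -283.4  198.5] ft [ 0.6  0.  -1.4] gap 20.3 q [-0.51  0.36  1.46 -0.44  2.08  1.  ]
[[0.0, 0.135, -0.014], [0.028, 0.001, 0.001]] rows 0.8
[[-0.056, 0.283, -0.01], [0.111, 0.001, 0.0]] rows 2.1
[[-0.416, 0.329, -0.081], [0.195, 0.001, 0.0]] rows 2.2
[[-0.776, 0.246, -0.161], [0.25, 0.001, 0.0]] rows 2.3
```

Request:
move_arm([
  [[0,0.07,-0.01],[0.014,0,0]],
  [[0,0.135,-0.014],[0.028,0,0]],
  [[-0.02,0.21,-0.012],[0.07,0,0]],
  [[-0.056,0.283,-0.01],[0.111,0,0]],
  [[-0.17,0.3,-0.03],[0.14,0,0]],
  [[-0.29,0.315,-0.055],[0.168,0,0]],
  [[-0.416,0.329,-0.081],[0.195,0,0]],
  [[-0.53,0.3,-0.105],[0.215,0,0]],
  [[-0.65,0.275,-0.135],[0.235,0,0]],
  [[-0.776,0.246,-0.161],[0.25,0,0]],
  [[-0.776,0.246,-0.161],[0.25,0,0]],
])

```text
clock: 22.85
ee_pos: [424.4, -85.7, 273.3]
ee_rot: [0.707, -0.706, -0.031, 0.028]
ft_force: [-0.6, -0.1, -1.6]
finger_gap: 20.2
```

```bash
cat > count.py <<'E'
from h import *
from plant import eyes
for n in('top','side'):
    f=eyes.grab_frame(n); P=cloud(f); rgb=f['pixels'].astype(int); pickle.dump(f,open(f'pics/{n}c.pkl','wb'))
    inb=(np.hypot(P[...,0]-520,P[...,1]+284)<66)&(P[...,2]>2)
    m=inb&(rgb.sum(2)<330); Q=P[m]
    print(n,'dark px',m.sum(),'of',inb.sum(),'extent',[np.percentile(Q,a,axis=0).round().tolist() for a in(3,50,97)])
    if n=='top':
        ys,xs=np.nonzero(inb); a=rgb.sum(2)[ys.min():ys.max()+1,xs.min():xs.max()+1]
        for r in a[4:-4]: print(''.join('#' if v<250 else '+' if v<330 else '-' if v<450 else '.' for v in r[4:-4]))
E
python3 count.py; python3 rim.py; python3 seenuts.py; python3 -c "
from h import *
where()"
```

```text
top dark px 146 of 1567 extent [[510.0, -309.0, 19.0], [528.0, -284.0, 29.0], [545.0, -256.0, 34.0]]
..-------......................-----.
.------..........................----
-----.............................---
----................................-
---..................................
--...................................
-....................................
-....................................
.......................--............
.....................++##+-..........
........-+-.........+#####+-.........
......-+###+-......+#######-.........
......+######-.....+#######-.........
......+######+.....-######+-.........
......+######+....-+######-..........
......-######++-+###+####-...........
.......+############+----............
........+###++######-................
.........----+######-................
.............+######+................
.............+######+................
.............-######-................
..............--+##-.................
.....................................
.....................................
.....................................
.....................................
.....................................
.....................................
.....................................
.....................................
.....................................
.....................................
.....................................
.....................................
.....................................
--...................................
side dark px 130 of 777 extent [[480.0, -301.0, 16.0], [521.0, -256.0, 29.0], [545.0, -220.0, 40.0]]
wrist 2172 bowl [ 521.2 -282.1] r 71.8
top 310 bowl [ 523.1 -284.6] r 71.2
side 169 bowl [ 519.9 -282.6] r 70.9
nose box [  -5.4 -121.4] z 218.4 yaw,phi,roll [-0.1 -5.2  0.2]
```

Exactly three nuts are in the bowl, it hasn't moved, and the scoop is empty. Return the scoop to its dish.

```bash
python3 -c "
from h import *
t=lambda z:tool(S([526.5,233.7,z],14.9,0))
plan(t(170),t(60),t(12),t(7))"
```

```text
t 23.15 tcp [425.1 -90.2 271. ] ft [ 0.7 -0.  -2.4] gap 20.2 q [-0.36 -0.38  1.9  -0.03  1.71  1.21]
[[-1.202, -0.067, 0.242], [0.029, 0.005, -0.083]] rows 7.4
[[-1.201, -0.107, 0.681], [0.029, 0.005, -0.083]] rows 2.6
[[-1.2, -0.125, 0.872], [0.029, 0.005, -0.083]] rows 1.2
[[-1.2, -0.127, 0.892], [0.029, 0.005, -0.083]] rows 0.1
```

Request:
move_arm([
  [[-0.1,0,0],[0.005,0,-0.01]],
  [[-0.23,-0.01,0],[0.01,0,-0.02]],
  [[-0.36,-0.02,0],[0.015,0.002,-0.03]],
  [[-0.49,-0.03,0],[0.02,0.003,-0.04]],
  [[-0.62,-0.035,0.03],[0.025,0.004,-0.05]],
  [[-0.75,-0.04,0.08],[0.029,0.005,-0.06]],
  [[-0.88,-0.05,0.13],[0.029,0.005,-0.07]],
  [[-0.98,-0.055,0.18],[0.029,0.005,-0.08]],
  [[-0.98,-0.055,0.18],[0.029,0.005,-0.083]],
  [[-0.98,-0.055,0.18],[0.029,0.005,-0.083]],
])

```text
clock: 23.98
ee_pos: [434.9, 155.9, 224.2]
ee_rot: [0.793, -0.609, -0.001, 0.001]
ft_force: [-0.2, -0.6, -0.9]
finger_gap: 20.2
```

```bash
python3 -c "
from h import *
t=lambda z:tool(S([526.5,233.7,z],14.9,0))
plan(t(170),t(60),t(15),t(9))"
```

```text
t 23.98 tcp [434.9 155.9 224.2] ft [-0.2 -0.6 -0.9] gap 20.2 q [ 0.18 -0.36  1.96 -0.    1.55  1.49]
[[-0.208, -0.066, 0.056], [0.001, -0.0, 0.001]] rows 1.4
[[-0.208, -0.067, 0.496], [0.001, -0.0, 0.001]] rows 2.6
[[-0.208, -0.068, 0.676], [0.001, -0.0, 0.001]] rows 1.1
[[-0.208, -0.068, 0.7], [0.001, -0.0, 0.001]] rows 0.1
```

Request:
move_arm([
  [[-0.1,-0.03,0.03],[0,0,0]],
  [[-0.208,-0.067,0.056],[0,0,0]],
  [[-0.208,-0.067,0.15],[0,0,0]],
  [[-0.208,-0.067,0.27],[0,0,0]],
  [[-0.208,-0.067,0.4],[0,0,0]],
  [[-0.208,-0.067,0.5],[0,0,0]],
  [[-0.208,-0.067,0.59],[0,0,0]],
  [[-0.208,-0.067,0.64],[0,0,0]],
  [[-0.208,-0.068,0.67],[0,0,0]],
  [[-0.208,-0.068,0.685],[0,0,0]],
  [[-0.208,-0.068,0.685],[0,0,0]],
])

```text
clock: 24.9
ee_pos: [439.3, 210.2, 54.8]
ee_rot: [0.792, -0.61, 0.0, -0.0]
ft_force: [0.2, -0.5, -0.7]
finger_gap: 20.3
```

```bash
python3 -c "
from h import *
from plant import eyes
t=lambda z:tool(S([526.5,233.7,z],14.9,0))
plan(t(9),t(7.5))
f=eyes.grab_frame('wrist'); P=cloud(f); rgb=f['pixels'].astype(int)
# dish visible ring + trough
d=P[(rgb.sum(2)<200)&(P[...,2]>2)&(P[...,2]<14)&(np.hypot(P[...,0]-528,P[...,1]-233)<70)]; print('dish',len(d),d.min(0).round(),d.max(0).round())
e=P[(abs(P[...,0]-520)<30)&(abs(P[...,1]-232)<18)&(P[...,2]<40)]; print('floor',len(e),np.median(e,axis=0).round(1)); A=np.c_[e[:,:2]-e[:,:2].mean(0),np.ones(len(e))]; print('slope deg',np.degrees(np.linalg.lstsq(A,e[:,2],rcond=None)[0][:2]).round(2))
"
```

```text
t 24.9 tcp [439.3 210.2  54.8] ft [ 0.2 -0.5 -0.7] gap 20.3 q [ 0.29 -0.13  2.06 -0.    1.21  1.61]
[[-0.003, 0.007, 0.023], [-0.0, 0.0, 0.0]] rows 0.1
[[-0.003, 0.007, 0.029], [-0.0, 0.0, 0.0]] rows 0.0
dish 2419 [469. 178.   6.] [567. 292.  14.]
floor 7876 [521.9 232.2  15.1]
slope deg [-1.09 -0.17]
```

Request:
move_arm([
  [[-0.003,0.005,0.01],[0,0,0]],
  [[-0.003,0.007,0.02],[0,0,0]],
  [[-0.003,0.007,0.025],[0,0,0]],
  [[-0.003,0.007,0.025],[0,0,0]],
  [[-0.003,0.007,0.025],[0,0,0]],
])

```text
clock: 25.37
ee_pos: [437.2, 211.1, 49.0]
ee_rot: [0.793, -0.61, 0.0, -0.001]
ft_force: [-2.7, -1.0, 3.8]
finger_gap: 20.2
```

Request:
move_arm([
  [[0,0,0],[0,0,0]],
  [[0,0,0],[0,0,0]],
  [[0,0,0],[0,0,0]],
  [[0,0,0],[0,0,0]],
  [[0,0,-0.06],[0,0,0]],
  [[0,0,-0.15],[0,0,0]],
  [[0,0,-0.28],[0,0,0]],
  [[0,0,-0.42],[0,0,0]],
  [[0,0,-0.55],[0,0,0]],
  [[0,0,-0.6],[0,0,0]],
  [[0,0,-0.6],[0,0,0]],
], claw=0.5, newtons=30)

```text
clock: 26.28
ee_pos: [439.1, 211.5, 202.7]
ee_rot: [0.793, -0.61, 0.003, -0.004]
ft_force: [0.2, 0.0, 0.2]
finger_gap: 42.8
```

```bash
python3 count.py | grep -v '^[.#+-]*$'; python3 -c "
from h import *
from plant import eyes
plan(((430,205,200),down(-75)))
f=eyes.grab_frame('wrist'); P=cloud(f); rgb=f['pixels'].astype(int)
e=P[(abs(P[...,0]-520)<30)&(abs(P[...,1]-232)<18)&(P[...,2]<40)]; A=np.c_[e[:,:2]-e[:,:2].mean(0),np.ones(len(e))]; print('scoop floor z',np.median(e[:,2]).round(1),'slope',np.degrees(np.linalg.lstsq(A,e[:,2],rcond=None)[0][:2]).round(2))
G=P[(rgb.sum(2)>350)&(rgb.min(2)>80)&(abs(P[...,0]-535)<75)&(abs(P[...,1]-235)<75)&(P[...,2]>5)&(P[...,2]<55)]; print('trough',cv2.minAreaRect(G[:,:2].astype(np.float32)))
d=P[(rgb.sum(2)<170)&(P[...,2]>2)&(P[...,2]<14)&(np.hypot(P[...,0]-528,P[...,1]-233)<75)]; print('dish',cv2.minEnclosingCircle(d[:,:2].astype(np.float32)))
a=pickle.load(open('pics/top0.pkl','rb')); b=eyes.grab_frame('top'); A,B=cloud(a),cloud(b)
D=(np.abs(a['pixels'].astype(int)-b['pixels'].astype(int)).sum(2)>110).astype(np.uint8); k,lab,st,_=cv2.connectedComponentsWithStats(D)
for i in range(1,k):
  if st[i,4]>10: print('changed',st[i].tolist(),np.nanmedian(B[lab==i],axis=0).round())
"; python3 rim.py
```

```text
top dark px 144 of 1568 extent [[510.0, -309.0, 18.0], [528.0, -284.0, 29.0], [545.0, -256.0, 34.0]]
side dark px 70 of 533 extent [[503.0, -303.0, 18.0], [522.0, -281.0, 28.0], [539.0, -220.0, 35.0]]
t 26.38 tcp [436.4 210.7 197.3] ft [-0.6  0.3 -0.4] gap 42.9 q [ 0.3  -0.29  1.95  0.    1.48  1.61]
[[0.016, 0.031, -0.011], [-0.0, 0.0, -0.001]] rows 0.2
scoop floor z 9.3 slope [0.09 0.07]
trough ((524.0244140625, 235.18716430664062), (97.38803100585938, 77.71849060058594), 14.762395858764648)
dish ((525.8893432617188, 235.271728515625), 56.62741470336914)
changed [291, 110, 6, 9, 29] [821.  50.  88.]
changed [290, 112, 16, 19, 74] [798.  38.  87.]
changed [315, 115, 8, 28, 107] [788. -28.  87.]
changed [303, 124, 9, 12, 78] [773.   9.  87.]
changed [307, 152, 14, 8, 40] [692. -16.  87.]
changed [291, 156, 14, 3, 26] [693.  32.  86.]
changed [288, 178, 20, 7, 104] [622.  37. 107.]
changed [283, 189, 21, 45, 184] [490.  73.  40.]
changed [294, 189, 18, 19, 305] [580.  28.   9.]
changed [397, 207, 22, 16, 197] [ 528. -285.   27.]
changed [323, 227, 5, 4, 11] [490. -40. 104.]
changed [150, 231, 96, 169, 4847] [379. 166. 525.]
changed [283, 236, 30, 4, 52] [465.  39.  80.]
changed [478, 313, 162, 87, 4928] [ -195. -1295.  -950.]
changed [201, 324, 18, 17, 69] [322. 142. 537.]
changed [253, 328, 65, 72, 2879] [ 81. 104.   0.]
changed [589, 358, 51, 42, 1104] [ -403. -1583.  -950.]
changed [593, 367, 7, 6, 17] [ -308. -1484.  -953.]
changed [562, 376, 15, 24, 46] [ -377. -1324.  -950.]
changed [292, 391, 34, 9, 112] [ 63.   8. 168.]
top 300 bowl [ 523.  -284.5] r 71.3
side 139 bowl [ 521.2 -281.8] r 71.5
```

```bash
python3 -c "
from h import *
d=np.array([np.cos(np.radians(-4.1)),np.sin(np.radians(-4.1))])
def pull(f,c):
  P=cloud(f); Q=P[(P[...,2]>104)&(P[...,2]<112)&(abs(P[...,0]-c[0])<25)&(abs(P[...,1]-c[1])<32)][:,:2]; r=Q@d; return len(Q),r.mean().round(1),np.percentile(r,[3,97]).round(1)
f=lambda n:pickle.load(open('pics/%s.pkl'%n,'rb'))
print('w1',pull(f('w1'),(483,47)));print('w5',pull(f('w5'),(622,38)));print('top0',pull(f('top0'),(483,47)));print('topc',pull(f('topc'),(622,38)));print('w8',pull(f('w8'),(622,38)))
print('side0',pull(f('side0'),(480,45)),'sidec',pull(f('sidec'),(620,38)))"
```

```text
w1 (726, np.float64(478.0), array([472.2, 484.3]))
w5 (1972, np.float64(617.2), array([611. , 623.8]))
top0 (87, np.float64(479.7), array([473. , 486.1]))
topc (82, np.float64(619.2), array([612.6, 626. ]))<string>:5: RuntimeWarning: Mean of empty slice.
  ret = ret.dtype.type(ret / rcount)
Traceback (most recent call last):
IndexError: index -1 is out of bounds for axis 0 with size 0
```

The lid has moved 139.2 mm (wrist) and 139.5 mm (top) of its 140 mm, so it is open to the stop. Hand in.

```bash
python3 -c "
from plant import bot; print(bot.job_done())"
```

```text
the job is handed in; nothing more can be done
None
```

I did the job as asked and handed it in at about 26.5 s of robot time; no verdict was reported. I turned the latch, slid the lid open, tipped three nuts into the bowl with the scoop, and laid the empty scoop back in its dish.

**Last checks:**
- **Latch:** turned about 70° (1.23 rad), well past the 0.6 rad that frees the lid.
- **Lid:** it moved 139.2 mm by the wrist camera and 139.5 mm by the top camera, out of 140 mm. It had reached its stop with about 12 N of resistance.
- **Nuts:** exactly three are in the bowl. The top camera's before/after comparison showed no nut on the counter. I did not count the three left in the box, because the lid hides them.
- **Bowl:** it is still at (523, -284.5), within about 1 mm of where it was before tipping. The same comparison showed no change at the mug, lemon or mill.
- **Scoop:** it lies flat (slope under 0.1°), 2 mm from the middle of its dish.

**What disagreed:**
- **Fingertips:** they sit about 25 mm short of the reported TCP. The first grasp of the lid bar therefore closed on air above it, and I repeated it lower.
- **Latch grip:** for the same reason it held only the top of the fin, but it turned the latch.
- **Box position:** the top and wrist cameras differed by about 4 mm across the box, and I used the wrist camera.

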